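# Snap the bored foot onto the cabinet base rail

## Task

Slide the vise jaw well open, lift the bored foot out and press it, square with the rail, onto the bare snap stud of the white base rail: press on through the click until its flange is hard down on the rail. Finish while still holding the foot in the fingers and still pushing it firmly down (do not let go); leave the other things on the bench where they are.

Things in the scene. Friction and masses are not known exactly. Their poses are not given: they have to be found in the camera images.
- foot: Bored cabinet foot, black plastic, about 0.06 kg, standing bore down in the vise: square body 38 x 38 mm with flat sides on a square flange 52 x 52 x 4 at its bottom, 40 high in all; bore from below (24 diameter at the mouth), closed flat top. Origin: centre of its underside. z up, x and y along its sides (at first as the vise's).
- vise: Grey steel vise fixed to the bench, place varies: base 165 x 74, bed 24 above the bench. Origin: on the bench under the middle of the nest where the foot stands. Fixed jaw on its +x side (face 26.5 from the origin, top 50 above the bench), sliding jaw on its -x side. Along the vise's y the space beside the foot is free down to the bed.
- jaw (a joint): Sliding jaw, m: 0 = against the foot (starts at 0 to 0.003), 0.045 = fully open. Moves along the vise's -x, needs about 4 N, stays where left. Jaw 70 mm wide, top 48 above the bench; a step in its face reaches 6.5 over the foot's flange, so the foot lifts out only once the jaw is drawn well back.
- jaw_knob (a point): Centre of the top of the sliding jaw's handle: an upright plain steel pin, 18 mm diameter, standing 36 mm out of the jaw's top (pin top 84 mm above the bench), 45 mm from the foot's centre when closed. Moves with the jaw.
- rail: White steel cabinet base rail lying upside down, fixed to the bench at a place that varies: 340 mm along its y, 72 mm along its x, flat top 40 mm above the bench. Origin: centre of its underside. Three foot places on its centre line, at y = -115, 0 and +115 mm: two have feet on, one (it varies which) has the bare stud.
- stud: Bare steel snap stud upright on the rail: 20 diameter, round tip, 28 high, 4 sprung balls in its sides at 11. Origin: its foot, at the rail's top; the foot's origin when home. Pressing on: the mouth meets the balls some 15 mm above home, needs about 9 N (up to 15), then the push drops away and the balls, snapping into the bore, draw the foot down (about 10 N) onto the rail.
- fitted_a: A foot already fitted (fixed) at another place on the rail, outside as foot; origin: centre of its underside
- fitted_b: The other fitted foot, likewise
- blank: solid unbored foot blank, outside as foot (flange 52 x 52 x 4, body 38 x 38, 40 high), loose on the bench; origin: centre of its underside (bystander)
- bolt: steel bolt standing on its head, 45 high, head diameter 32, shank 16, loose between vise and rail; origin: centre of its underside (bystander)
- wrench: steel wrench lying on the bench beyond the vise, its length along its x (bystander)
- screwdriver: screwdriver lying on the bench near the robot on the right, its length along its x (bystander)
- screw_tray: open grey tray 110 x 80 x 35 on the bench beyond the rail; origin: centre of its underside (bystander)
- pull: white recessed drawer pull 36 x 110 x 18 lying on the bench in front of the robot; origin: centre of its underside (bystander)
- mallet: mallet lying on the bench left of the vise, its length along its x (bystander)
Mind the look-alikes: they are no part of the job. Several things look just like the vise: the one meant starts nearest to the robot's base.

How it is judged:
By the outcome, as a careful person would: the job done as asked, in the order asked, and still so for the second after the job is handed in, while the arm keeps its last pose, push and grip.
It also fails if it takes over 45 s, if anything falls off the work surface, if the arm or the gripper's body presses on something with over 40 N, if the wrist force passes 120 N, or if a joint passes its speed limit or range.

## Robot

A 7-joint arm with a two-finger parallel gripper is mounted at the origin on the work surface. World frame = base frame: x ahead of the robot, y to its left, z up, the work surface at z = 0. Lengths are in m, angles in degrees, forces in N, time in s.
With the tool pointing down it reaches from about 0.4 to 0.875 m from the base axis. Payload 19.3 kg.
Tool frame: the origin (TCP) lies on the centre line of the jaws, within the pads' length; the fingertips stand 11 mm ahead of it and the grasp point (between the pads) lies 8 mm behind it; y points along the fingers, x is the direction in which the jaws open and shut, and the axes are right-handed (so a half turn about y gives the same grasp; the last joint's range is limited). The gripper opens to 85 mm and grips with 20 to 120 N. Pads are 22 mm wide; open, the fingers measure 114 mm over their backs; the gripper's body (76 mm by 85 mm) begins 54 mm behind the grasp point. The pads swing forward as they close: fully open they stand 13 mm farther back than shut.
Start: joints at [-72.147, 29.874, -2.08, 91.645, 1.215, 58.505, -6.463], TCP at [0.233, 0.58, 0.209] pointing down, gripper open.
Joint ranges: [-166.77, 166.77], [-17.47, 122.26], [-85.68, 81.53], [9.62, 139.38], [-72.42, 252.41], [9.2, 110.78], [-144.41, 144.41]. Speed limits (degrees/s): [108.29, 108.29, 136.94, 136.94, 172.46, 172.46, 172.46].

## Interface

Orientations are given as [roll, pitch, yaw] about the fixed x, y, z axes, in that order (R = Rz(yaw) Ry(pitch) Rx(roll)).
In Python, from bench import sense, vision, order, boxes_of, masks_of gives the robot as it stands.
- The arm moves only by the tool servo_tool, never from a script. Its argument "plan" is a list of rows, each an object of numbers: "dx", "dy", "dz": the shift along the tool's x, y, z in m; "ax", "ay", "az": the turn, a rotation vector about the tool's x, y, z in degrees. A call has 1 to 8 rows; each row is the pose to reach, as a shift and turn from the pose measured when the call began, along the tool's axes at that moment; what a row does not reach only later rows make up. A row lasts 1/12 s, in which the tool goes at most 41.7 mm and 7.16 degrees, less where a joint would pass 70% of its speed; a pose out of reach is approached as far as the arm can. A call with a gripper value outside its range is refused whole. "jaw" is the opening, from -1 (shut) to 1 (fully open), so that 0 is half open, set as the call begins (left out, the last holds). The fingers move at their own pace and stop on an object; "grip_force" is the grip in N (left out, the last holds). Time passes only in rows, so rows that repeat a pose let the fingers close. It gives the time, the measured TCP pose, the force and the opening at its end, in the units of the state.
- sense(): the state, without advancing time (a new reading comes with each control period).
- vision.read_camera(name): name is "scene" or "top" or "wrist"; returns a dict with "img" (384x512x3 uint8, red, green, blue), "fovy" (degrees; the focal length in pixels is half the picture's height over the tangent of half this angle, whatever the lens; pixels are square), "cx", "cy" (the principal point, pixels), "cam_to_world" (4x4, takes a point from camera to world coordinates). Camera axes: x right, y down, z forward; pixel columns grow to the right and rows downward; lengths in m; the calibration is good to about 2 mm. A picture is of the moment at which its call begins. There is no depth.
- order.job_done(): hands the job in, once; it reports no verdict.
Trained networks look in the newest picture that a camera, given by its name, has taken for a name from the list of things; names that differ only in an ending like _2 or _b are one class to them, and where a whole thing is asked for, a point or a joint stands for the part that bears it (a point fixed in the world has none). Each returns a list of dicts, best first, with "score" (0 to 1); they miss things now and then, are a little off and sometimes report something else, mostly with a low value. They report only what shows in the picture. A call takes as long as a camera call. They do not tell look-alikes from the thing itself.
- boxes_of(label, camera): "pixel" ([column, row] in pixels, amid what is visible of it).
- masks_of(label, camera): "mask" (384x512 bool, what is visible of it) and "pixel" ([column, row] in pixels, amid what is visible of it).
The state is a dict: "t": time; "joints": joint angles; "qd": joint speeds; "joint_torque": joint torques, N m; "ee_pos": TCP position; "tool_rot": TCP orientation; "contact_force": force on the tool from outside, world axes, zero at the start; "torque": the same for the moment, N m; "gripper_width": finger opening in m.
Only numpy, scipy, OpenCV 4.12 (cv2) and the standard library are available. Lean on these libraries where they do the work, as an engineer would, in place of code of your own. Each camera call takes 0.05 s, during which the arm holds its last target.

## Working session

There is one attempt and no reset: what is moved stays moved. The work goes in short steps, Python scripts to look and compute and a tool call to move; the robot and the scene stay as the last step left them, time stands still between calls to the robot, and variables do not carry over. Pictures are saved under pics/ and viewed, and the job is handed in when it is done.

Besides the shell and the picture viewer there is one more tool, called after "Call:" by a JSON object that holds its "name" and its "arguments", one argument or row to a line. servo_tool: Moves the arm, as the interface text tells. Its arguments: {"type":"object","properties":{"plan":{"type":"array"},"jaw":{"type":"number"},"grip_force":{"type":"number"}},"required":["plan"]}

```bash
ls; mkdir -p pics; python3 - <<'E'
from bench import sense, vision
import cv2
s=sense(); print(s)
for n in ("scene","top","wrist"):
    c=vision.read_camera(n); cv2.imwrite(f"pics/{n}0.png",cv2.resize(c["img"][:,:,::-1],(768,576),interpolation=cv2.INTER_CUBIC)); print(n,c["fovy"],c["cx"],c["cy"],c["cam_to_world"].round(3).tolist() if hasattr(c["cam_to_world"],'round') else c["cam_to_world"])
E
```

```text
pics
{'t': 0.0, 'joints': array([-72.14769581,  29.90970805,  -2.08161687,  91.67145952,
         1.2148216 ,  58.50429252,  -6.46047957]), 'qd': array([-0.0006938 ,  0.0259662 ,  0.13633778, -0.03563906, -0.02874468,
       -0.01149858, -0.06261194]), 'joint_torque': array([-1.70594376e-03, -9.27103400e+01,  1.97887748e+00, -3.69923759e+01,
        1.77088729e-02,  8.21120484e-03, -3.31246054e-05]), 'ee_pos': array([0.23276437, 0.57967054, 0.20843421]), 'tool_rot': array([-9.00044789e+01,  6.32390938e-02,  6.81276631e+01]), 'contact_force': array([0.87845188, 0.35276913, 0.77929584]), 'torque': array([ 0.02995074,  0.01032281, -0.01807922]), 'gripper_width': 0.08511489930814126}
scene 44.38434669090241 253.50407485265646 186.66576126084902 [[0.365, 0.578, -0.73, 1.445], [0.931, -0.211, 0.299, -0.275], [0.019, -0.789, -0.614, 0.837], [0.0, 0.0, 0.0, 1.0]]
top 52.08120253575211 252.61347124644976 186.18206481979905 [[0.004, -0.996, 0.088, 0.455], [-1.0, -0.002, 0.022, 0.083], [-0.022, -0.088, -0.996, 1.17], [0.0, 0.0, 0.0, 1.0]]
wrist 69.14377701005034 250.35643780686394 192.32726072918706 [[0.373, 0.888, 0.268, 0.162], [0.928, -0.357, -0.109, 0.608], [-0.001, 0.289, -0.957, 0.374], [0.0, 0.0, 0.0, 1.0]]
```

View pics/top0.png

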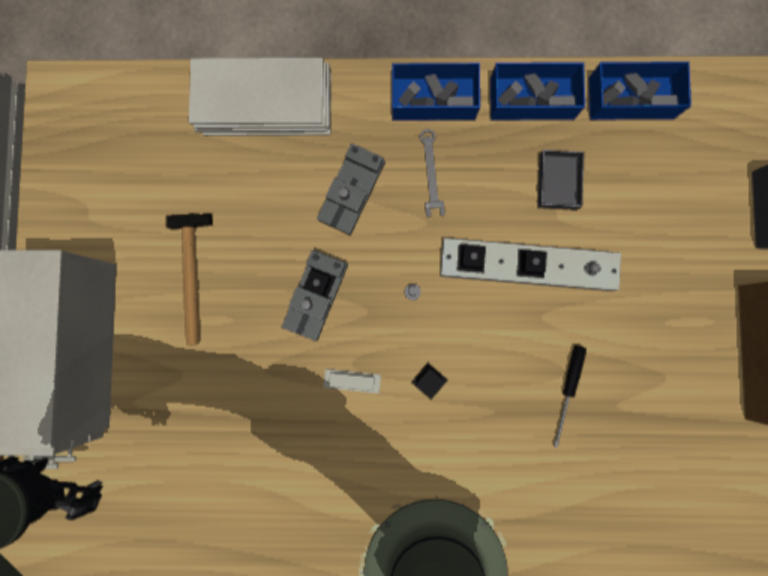

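View pics/scene0.png

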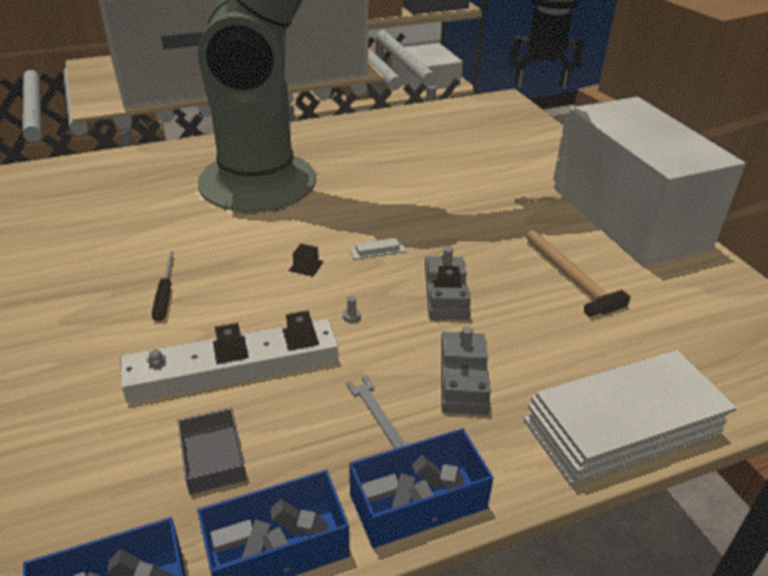

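View pics/wrist0.png

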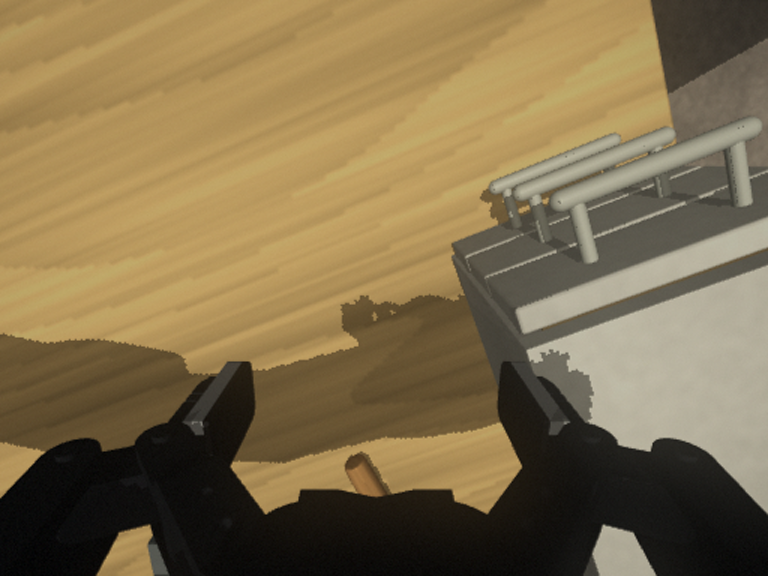

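```bash
cat > h.py <<'E'
import numpy as np, cv2
from bench import sense, vision, boxes_of, masks_of
def cam(n):
    c=vision.read_camera(n); c["T"]=np.array(c["cam_to_world"]); c["f"]=192/np.tan(np.radians(c["fovy"]/2)); return c
def ray(c,p,z):
    d=c["T"][:3,:3]@np.array([(p[0]-c["cx"])/c["f"],(p[1]-c["cy"])/c["f"],1]); o=c["T"][:3,3]
    return o+d*(z-o[2])/d[2]
def proj(c,P):
    P=np.atleast_2d(P); q=(P-c["T"][:3,3])@c["T"][:3,:3]; return np.c_[q[:,0]/q[:,2]*c["f"]+c["cx"],q[:,1]/q[:,2]*c["f"]+c["cy"]]
def crop(c,name,u,v,w,h,k):
    im=c["img"][v:v+h,u:u+w,::-1]; cv2.imwrite(f"pics/{name}.png",cv2.resize(im,None,fx=k,fy=k,interpolation=cv2.INTER_CUBIC))
E
python3 - <<'E'
from h import *
for n in ("top","scene"):
    c=cam(n)
    for l,z in (("foot",.064),("vise",.03),("jaw_knob",.06),("rail",.04),("stud",.06),("fitted_a",.08),("blank",.04),("bolt",.04)):
        for r in masks_of(l,n)[:4]:
            print(n,l,round(r["score"],2),np.round(r["pixel"],1),r["mask"].sum(),ray(c,r["pixel"],z).round(3))
    if n=="top": crop(c,"ctop",160,130,280,150,2.8)
    else: crop(c,"cscene",60,130,280,150,2.8)
E
```

```text
top foot 0.61 [210.9 185.9] 286 [0.554 0.226 0.064]
top foot 0.43 [206.1 201.2] 373 [0.511 0.239 0.064]
top vise 0.96 [209.  200.4] 1253 [0.515 0.235 0.03 ]
top jaw_knob 0.86 [205.1 204.9] 339 [0.5   0.242 0.06 ]
top jaw_knob 0.85 [227.6 130.2] 373 [0.716 0.181 0.06 ]
top rail 0.7 [364.3 178.4] 2544 [ 0.579 -0.213  0.04 ]
top stud 0.65 [288.1 253.8] 314 [0.365 0.008 0.06 ]
top fitted_a 0.61 [311.  171.9] 304 [ 0.592 -0.055  0.08 ]
top fitted_a 0.61 [357.3 175.7] 320 [ 0.582 -0.183  0.08 ]
top blank 0.84 [288.1 253.7] 351 [0.363 0.007 0.04 ]
top blank 0.47 [360.9 177.4] 2326 [ 0.582 -0.203  0.04 ]
top blank 0.17 [204.8 200.5] 392 [0.514 0.246 0.04 ]
scene foot 0.8 [297.7 184.4] 233 [0.558 0.217 0.064]
scene foot 0.4 [231.6 208.7] 144 [0.592 0.016 0.064]
scene vise 0.94 [309.2 250.9] 1799 [0.764 0.151 0.03 ]
scene vise 0.82 [295.4 193.6] 978 [0.555 0.214 0.03 ]
scene vise 0.7 [142.6 301. ] 1978 [ 0.772 -0.247  0.03 ]
scene jaw_knob 0.82 [315.9 233.5] 556 [0.743 0.177 0.06 ]
scene jaw_knob 0.6 [297.7 177.1] 299 [0.524 0.234 0.06 ]
scene jaw_knob 0.42 [298.  185.3] 216 [0.558 0.218 0.06 ]
scene rail 0.93 [139. 239.] 3713 [ 0.594 -0.22   0.04 ]
scene rail 0.67 [293.9 173.1] 263 [0.479 0.245 0.04 ]
scene stud 0.73 [298.9 174. ] 285 [0.512 0.243 0.06 ]
scene stud 0.61 [103.5 238. ] 128 [ 0.583 -0.298  0.06 ]
scene fitted_a 0.96 [195.7 221. ] 477 [ 0.623 -0.085  0.08 ]
scene blank 0.58 [201.4 173. ] 310 [ 0.388 -0.004  0.04 ]
scene bolt 0.18 [102.6 237.8] 133 [ 0.56 -0.3   0.04]
```

View pics/ctop.png

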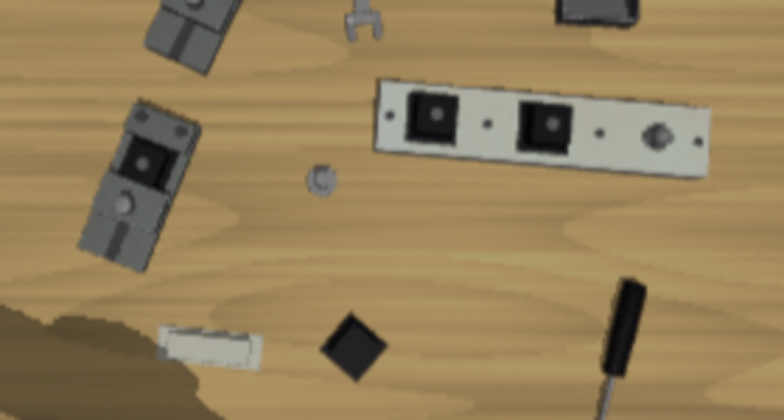

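View pics/cscene.png

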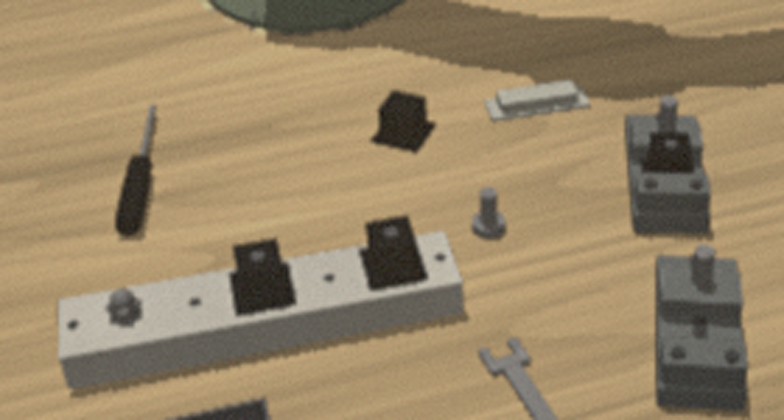

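```bash
python3 - <<'E'
from h import *
t=cam("top"); s=cam("scene")
T=lambda a,b:(160+a/2.8,130+b/2.8)
S=lambda a,b:(60+a/2.8,130+b/2.8)
f=ray(t,T(142,163),.064);k=ray(t,T(123,204),.084)
print("foot",f,"knob",k,np.linalg.norm((f-k)[:2]),np.degrees(np.arctan2(*(f-k)[1::-1])))
for p in [(380,79),(711,107),(706,178),(374,151)]: print("rail",ray(t,T(*p),.04))
print("stud",ray(t,T(657,136),.066))
for p in [(437,114),(553,123)]: print("fit",ray(t,T(*p),.08))
print("scene foot",ray(s,S(671,144),.064),"knob",ray(s,S(669,101),.084),"stud",ray(s,S(123,292),.066),"fit",ray(s,S(391,231),.08),ray(s,S(257,256),.08))
for p in [(446,234),(465,292-0),(60,298),(66,354)]: print("rail s",ray(s,S(*p),.04))
# vise outer base corners in top at z=.024-.05
for p,z in [((141,100),.05),((201,125),.05),((79,246),.024),((143,271),.024)]: print("vise",ray(t,T(*p),z))
E
```

```text
foot [0.54754615 0.22651997 0.064     ] knob [0.50509186 0.24226126 0.084     ] 0.04527863755081171 -20.343876486905884
rail [ 0.63734495 -0.01637096  0.04      ]
rail [ 0.60840778 -0.35530946  0.04      ]
rail [ 0.5353293  -0.34789779  0.04      ]
rail [ 0.56242443 -0.00976518  0.04      ]
stud [ 0.57555471 -0.29064618  0.066     ]
fit [ 0.59573403 -0.06923708  0.08      ]
fit [ 0.5868545 -0.183861   0.08     ]
scene foot [0.54820143 0.22756282 0.064     ] knob [0.50728828 0.24344269 0.084     ] stud [ 0.57787364 -0.29494215  0.066     ] fit [ 0.59611551 -0.06745929  0.08      ] [ 0.58799997 -0.18296273  0.08      ]
rail s [ 0.57258442 -0.01056454  0.04      ]
rail s [ 0.65097787 -0.01890854  0.04      ]
rail s [ 0.53756374 -0.34688972  0.04      ]
rail s [ 0.6069649 -0.3487248  0.04     ]
vise [0.61380953 0.23022615 0.05      ]
vise [0.58797327 0.16813271 0.05      ]
vise [0.46391195 0.29639337 0.024     ]
vise [0.43825928 0.22915749 0.024     ]
```

```bash
cat >> h.py <<'E'
from scipy.spatial.transform import Rotation as Ro
def rot(s): return Ro.from_euler("xyz",s["tool_rot"],degrees=True)
def to(wps,yaw=None):
    s=sense(); R=rot(s); print("t",round(s["t"],2),"pos",s["ee_pos"].round(4),"rpy",np.round(s["tool_rot"],2),"F",np.round(s["contact_force"],1),"w",round(s["gripper_width"],4),"q",np.round(s["joints"],0))
    for w in wps:
        d=R.inv().apply(np.array(w[:3])-s["ee_pos"]); 
        a=(R.inv()*Ro.from_euler("xyz",[-90,0,w[3]],degrees=True)).as_rotvec(degrees=True) if len(w)>3 else None
        print(w,"->",d.round(4),None if a is None else a.round(2))
E
python3 - <<'E'
from h import *
to([(.233,.43,.21,68),(.45,.27,.21,68),(.42,.27,.24,68)])
E
```

```text
t 1.15 pos [0.2329 0.58   0.209 ] rpy [-90.     0.    68.12] F [-0.5  0.3 -0.5] w 0.0852 q [-72.  30.  -2.  92.   1.  59.  -6.]
(0.233, 0.43, 0.21, 68) -> [-0.1391 -0.001  -0.056 ] [-0.    0.12 -0.  ]
(0.45, 0.27, 0.21, 68) -> [-0.2067 -0.001  -0.317 ] [-0.    0.12 -0.  ]
(0.42, 0.27, 0.24, 68) -> [-0.2179 -0.031  -0.2892] [-0.    0.12 -0.  ]
```

Call:
{"name": "servo_tool", "arguments": {
  "plan": [
    {"dx":-0.035,"dy":-0.01,"dz":-0.014},
    {"dx":-0.07,"dy":-0.02,"dz":-0.028},
    {"dx":-0.105,"dy":-0.03,"dz":-0.042},
    {"dx":-0.139,"dy":-0.03,"dz":-0.056},
    {"dx":-0.149,"dy":-0.03,"dz":-0.095},
    {"dx":-0.159,"dy":-0.03,"dz":-0.134},
    {"dx":-0.169,"dy":-0.03,"dz":-0.173},
    {"dx":-0.179,"dy":-0.03,"dz":-0.212}
  ],
  "jaw": 0
}}

```text
schema error: expected keys dx, dy, dz, ax, ay, az
```

```bash
python3 - <<'E'
from h import *
to([(.47,.27,.24,68)])
c=cam("wrist"); crop(c,"w1",0,0,512,384,1.5)
print(proj(c,[(.548,.227,.064),(.506,.243,.084)]))
E
```

```text
t 1.15 pos [0.2329 0.58   0.209 ] rpy [-90.     0.    68.12] F [-0.5  0.3 -0.5] w 0.0852 q [-72.  30.  -2.  92.   1.  59.  -6.]
(0.47, 0.27, 0.24, 68) -> [-0.1993 -0.031  -0.3356] [-0.    0.12 -0.  ]
[[118.3704684  437.38906938]
 [107.46587857 431.30283348]]
```

View pics/w1.png

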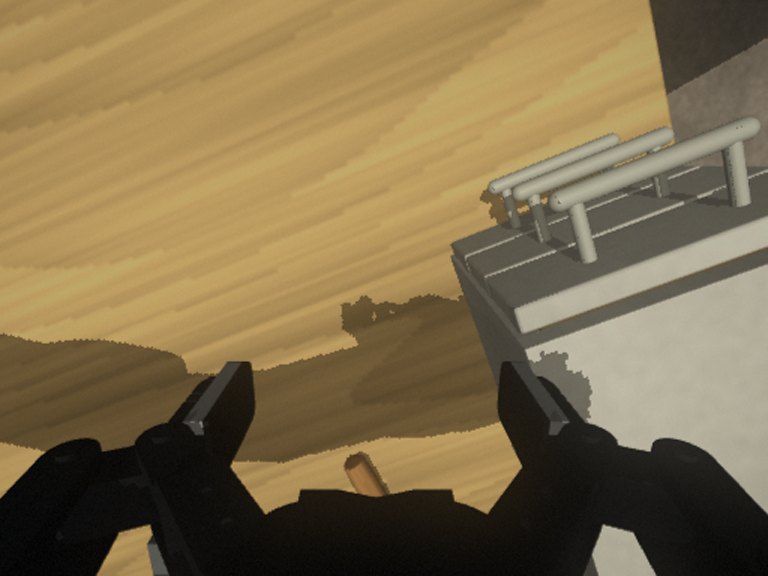

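Call:
{"name": "servo_tool", "arguments": {
  "plan": [
    {"dx":-0.035,"dy":-0.01,"dz":-0.014,"ax":0,"ay":0,"az":0},
    {"dx":-0.07,"dy":-0.02,"dz":-0.028,"ax":0,"ay":0,"az":0},
    {"dx":-0.105,"dy":-0.03,"dz":-0.042,"ax":0,"ay":0,"az":0},
    {"dx":-0.139,"dy":-0.03,"dz":-0.056,"ax":0,"ay":0,"az":0},
    {"dx":-0.149,"dy":-0.03,"dz":-0.095,"ax":0,"ay":0,"az":0},
    {"dx":-0.159,"dy":-0.03,"dz":-0.134,"ax":0,"ay":0,"az":0},
    {"dx":-0.169,"dy":-0.03,"dz":-0.173,"ax":0,"ay":0,"az":0},
    {"dx":-0.179,"dy":-0.03,"dz":-0.212,"ax":0,"ay":0,"az":0}
  ]
}}

```text
t: 1.87
ee_pos: [0.3642, 0.3336, 0.2395]
tool_rot: [-90.0, -0.1, 68.1]
contact_force: [0.4, -0.1, 0.2]
gripper_width: 0.0854
```

```bash
python3 - <<'E'
from h import *
to([(.47,.27,.24,68)])
c=cam("wrist"); crop(c,"w2",0,0,512,384,1.5)
print(proj(c,[(.548,.227,.064),(.506,.243,.084)]))
E
```

```text
t 1.87 pos [0.3642 0.3336 0.2395] rpy [-9.002e+01 -5.000e-02  6.815e+01] F [ 0.4 -0.1  0.2] w 0.0854 q [-52.  16.   3. 109.  -1.  55.  20.]
(0.47, 0.27, 0.24, 68) -> [-0.0196 -0.0005 -0.1219] [0.02 0.15 0.05]
[[229.96133015 311.62822184]
 [227.6516599  294.30975898]]
```

View pics/w2.png

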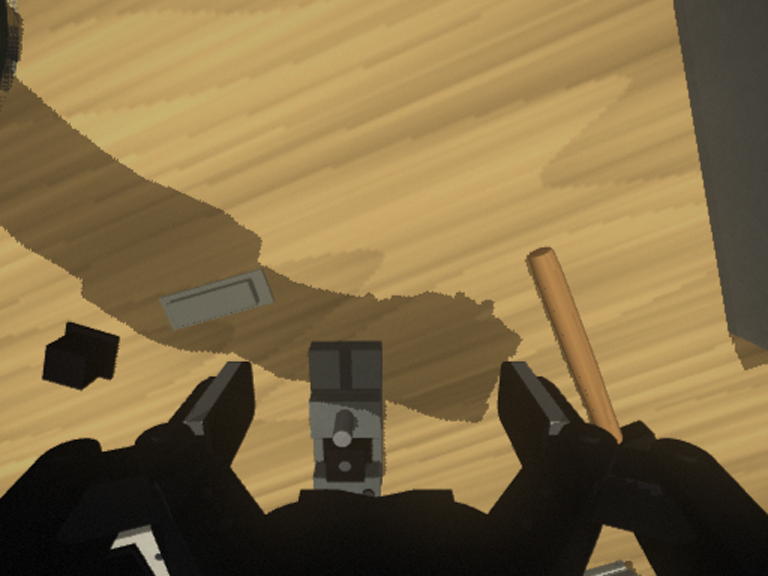

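```bash
python3 - <<'E'
from h import *
c=cam("wrist")
f=ray(c,(345/1.5,466/1.5),.064);k=ray(c,(342/1.5,437/1.5),.084)
print(f,k)
for p in [(310,342),(382,342),(346,342)]:
    e=ray(c,(p[0]/1.5,p[1]/1.5),.024);print(e, np.degrees(np.arctan2(*(f-e)[1::-1])))
a=ray(c,(310/1.5,342/1.5),.024);b=ray(c,(382/1.5,342/1.5),.024);print(np.linalg.norm(a-b),np.degrees(np.arctan2(*(b-a)[1::-1]))-90)
to([(k[0],k[1],.24,68),(k[0],k[1],.11,68)])
E
```

```text
[0.55270822 0.22038277 0.064     ] [0.50801929 0.23840819 0.084     ]
[0.4337126  0.23128581 0.024     ] -5.235144226753238
[0.4608147  0.29735869 0.024     ] -39.95170938012865
[0.44726344 0.26432174 0.024     ] -22.621553551387358
0.07141533031309612 -22.302702754695915
t 1.97 pos [0.3675 0.3306 0.2393] rpy [-9.012e+01  1.000e-02  6.769e+01] F [-1.2  0.7  0.1] w 0.0855 q [-52.  16.   3. 109.  -1.  55.  20.]
(np.float64(0.5080192901068274), np.float64(0.23840819041154115), 0.24, 68) -> [-0.032  -0.0004 -0.165 ] [ 0.12 -0.31 -0.01]
(np.float64(0.5080192901068274), np.float64(0.23840819041154115), 0.11, 68) -> [-0.032   0.1296 -0.1647] [ 0.12 -0.31 -0.01]
```

Call:
{"name": "servo_tool", "arguments": {
  "plan": [
    {"dx":-0.008,"dy":0,"dz":-0.04,"ax":0,"ay":0,"az":0},
    {"dx":-0.015,"dy":0,"dz":-0.08,"ax":0,"ay":0,"az":0},
    {"dx":-0.022,"dy":0,"dz":-0.12,"ax":0,"ay":0,"az":0},
    {"dx":-0.03,"dy":0.01,"dz":-0.155,"ax":0,"ay":0,"az":0},
    {"dx":-0.03,"dy":0.04,"dz":-0.162,"ax":0,"ay":0,"az":0},
    {"dx":-0.03,"dy":0.08,"dz":-0.162,"ax":0,"ay":0,"az":0},
    {"dx":-0.03,"dy":0.09,"dz":-0.162,"ax":0,"ay":0,"az":0},
    {"dx":-0.03,"dy":0.09,"dz":-0.162,"ax":0,"ay":0,"az":0}
  ]
}}

```text
t: 2.63
ee_pos: [0.5046, 0.2407, 0.1474]
tool_rot: [-89.9, 0.2, 67.7]
contact_force: [0.7, -0.2, 0.2]
gripper_width: 0.0852
```

```bash
python3 - <<'E'
from h import *
to([(.5065,.2415,.068,67.7)])
c=cam("wrist"); crop(c,"w3",0,0,512,384,1.5)
print(1.5*proj(c,[(.549,.225,.064),(.5065,.2415,.084)]))
E
```

```text
t 2.63 pos [0.5046 0.2407 0.1474] rpy [-89.94   0.23  67.7 ] F [ 0.7 -0.2  0.2] w 0.0852 q [-36.  29.   6. 105.  -4.  47.  40.]
(0.5065, 0.2415, 0.068, 67.7) -> [ 0.0018  0.0794 -0.0015] [-0.06 -0.   -0.23]
[[380.55064839 358.36468933]
 [379.5725607  302.20953304]]
```

View pics/w3.png

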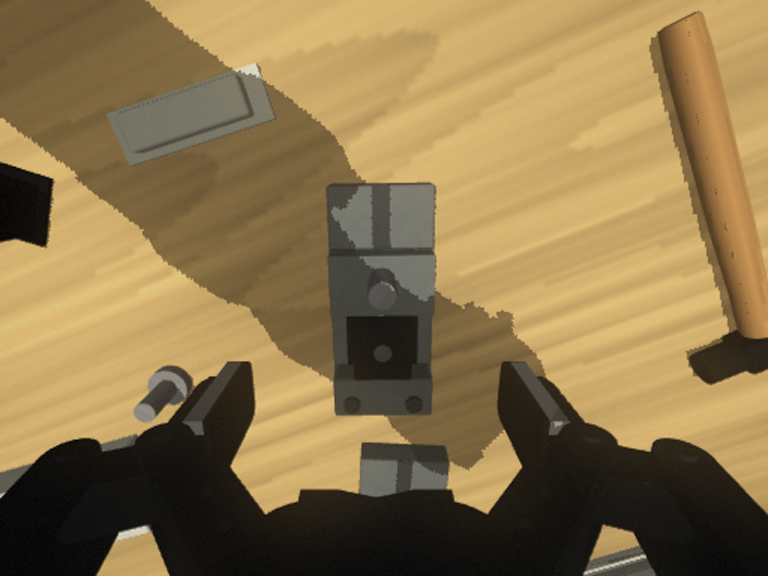

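```bash
python3 - <<'E'
from h import *
c=cam("wrist")
f=ray(c,(382/1.5,354/1.5),.064);k=ray(c,(383/1.5,294/1.5),.084)
print(f,k,np.linalg.norm((f-k)[:2]))
to([(*k[:2],.068,67.7),(*f[:2],.1,67.7)])
E
```

```text
[0.54871247 0.22755736 0.064     ] [0.50446459 0.24581189 0.084     ] 0.04786546013900311
t 2.73 pos [0.5063 0.242  0.1509] rpy [-9.014e+01 -3.000e-02  6.772e+01] F [-0.   0.4  1.2] w 0.0856 q [-36.  28.   6. 105.  -4.  47.  40.]
(np.float64(0.504464592169928), np.float64(0.24581188691542927), 0.068, 67.7) -> [0.0028 0.0829 0.0034] [0.14 0.02 0.03]
(np.float64(0.5487124690985723), np.float64(0.2275573625002043), 0.1, 67.7) -> [ 0.0027  0.051  -0.0446] [0.14 0.02 0.03]
```

Call:
{"name": "servo_tool", "arguments": {
  "plan": [
    {"dx":0.002,"dy":0.035,"dz":0.003,"ax":0,"ay":0,"az":0},
    {"dx":0.002,"dy":0.065,"dz":0.003,"ax":0,"ay":0,"az":0},
    {"dx":0.002,"dy":0.083,"dz":0.003,"ax":0,"ay":0,"az":0},
    {"dx":0.002,"dy":0.083,"dz":0.003,"ax":0,"ay":0,"az":0}
  ]
}}

```text
t: 3.07
ee_pos: [0.5037, 0.2452, 0.0669]
tool_rot: [-90.1, 0.1, 67.8]
contact_force: [-0.9, -0.4, -0.3]
gripper_width: 0.085
```

Call:
{"name": "servo_tool", "arguments": {
  "plan": [
    {"dx":0,"dy":0,"dz":0,"ax":0,"ay":0,"az":0},
    {"dx":0,"dy":0,"dz":0,"ax":0,"ay":0,"az":0},
    {"dx":0,"dy":0,"dz":0,"ax":0,"ay":0,"az":0},
    {"dx":0,"dy":0,"dz":0,"ax":0,"ay":0,"az":0},
    {"dx":0,"dy":0,"dz":0,"ax":0,"ay":0,"az":0},
    {"dx":0,"dy":0,"dz":0,"ax":0,"ay":0,"az":0}
  ],
  "jaw": -1,
  "grip_force": 30
}}

```text
t: 3.57
ee_pos: [0.5039, 0.2454, 0.0675]
tool_rot: [-90.1, 0.0, 67.8]
contact_force: [-0.3, 0.1, -0.5]
gripper_width: 0.0122
```

```bash
python3 - <<'E'
from h import *
to([])
c=cam("wrist"); crop(c,"w4",0,0,512,384,1.5)
E
```

```text
t 3.57 pos [0.5039 0.2454 0.0675] rpy [-9.009e+01  2.000e-02  6.779e+01] F [-0.3  0.1 -0.5] w 0.0122 q [-36.  35.   5. 108.  -5.  37.  40.]
```

View pics/w4.png

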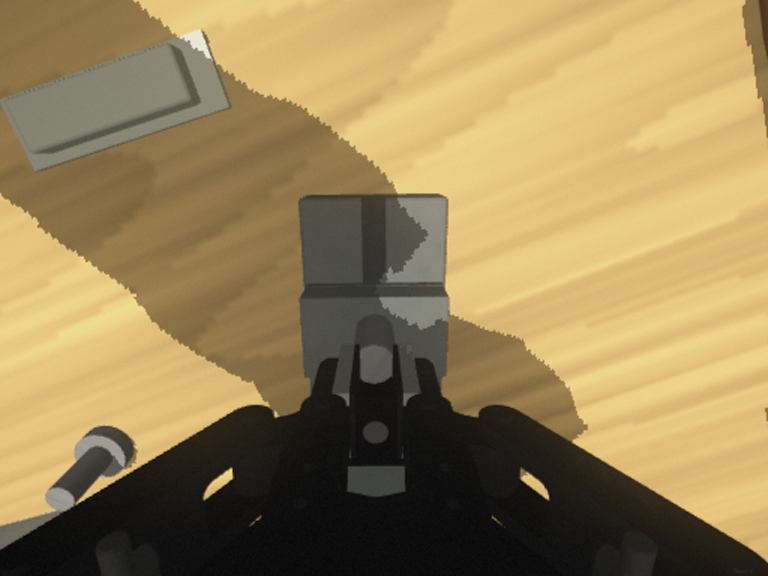

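Call:
{"name": "servo_tool", "arguments": {
  "plan": [
    {"dx":0,"dy":0,"dz":0.004,"ax":0,"ay":0,"az":0},
    {"dx":0,"dy":0,"dz":0.008,"ax":0,"ay":0,"az":0},
    {"dx":0,"dy":0,"dz":0.012,"ax":0,"ay":0,"az":0}
  ]
}}

```text
t: 3.87
ee_pos: [0.4922, 0.2501, 0.0673]
tool_rot: [-90.1, 0.0, 67.8]
contact_force: [-0.1, -0.6, 0.3]
gripper_width: -0.0001
```

```bash
python3 - <<'E'
from h import *
to([])
c=cam("wrist"); crop(c,"w5",0,0,512,384,1.5)
E
```

```text
t 3.87 pos [0.4922 0.2501 0.0673] rpy [-9.007e+01  3.000e-02  6.779e+01] F [-0.1 -0.6  0.3] w -0.0001 q [-37.  35.   5. 109.  -5.  36.  39.]
```

View pics/w5.png

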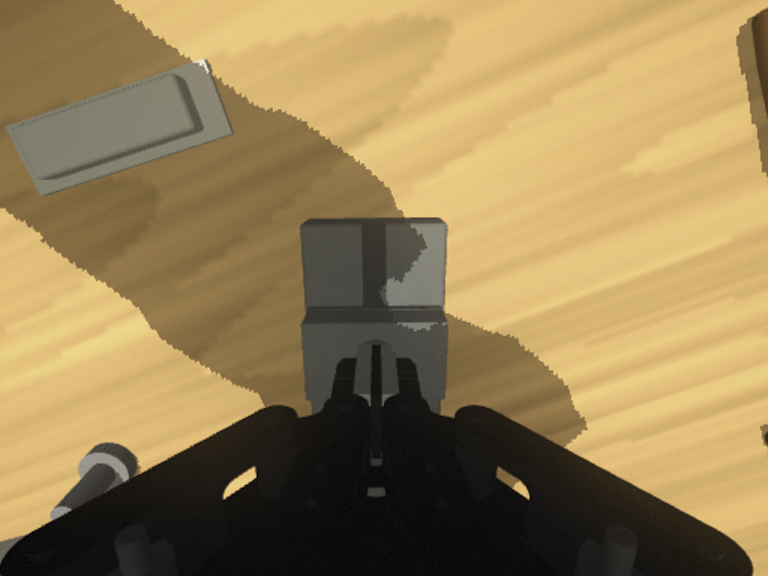

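```bash
python3 - <<'E'
from h import *
s=sense();c=cam("wrist");R=rot(s);p=s["ee_pos"]
for d in [(0,0,0),(0,.011,0),(0,-.008,0),(0,.011,.011),(0,.011,-.011),(0,-.008,.011)]:
    print(d,(1.5*proj(c,p+R.apply(d))).round())
for q in [(.5045,.2458,.084),(.5045,.2458,.048)]: print((1.5*proj(c,q)).round())
print(sense()["t"])
for i in (0,): 
    c=cam("scene");crop(c,"s6",230,110,140,105,5.5)
    print(proj(c,p)) 
E
```

```text
(0, 0, 0) [[377. 346.]]
(0, 0.011, 0) [[377. 336.]]
(0, -0.008, 0) [[377. 354.]]
(0, 0.011, 0.011) [[377. 313.]]
(0, 0.011, -0.011) [[377. 358.]]
(0, -0.008, 0.011) [[377. 329.]]
[[379. 395.]]
[[378. 355.]]
3.9667
[[298.27118101 167.35302516]]
```

View pics/s6.png

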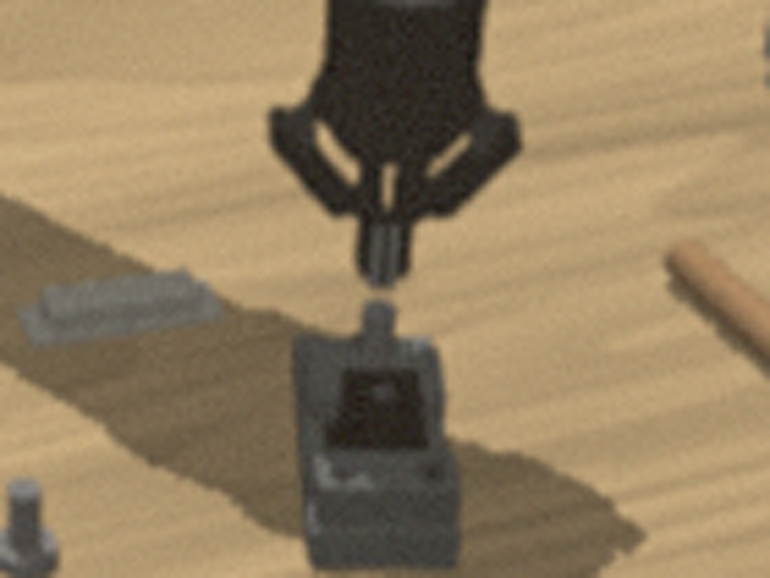

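```bash
python3 - <<'E'
from h import *
s=sense();p=s["ee_pos"];R=rot(s);w=cam("wrist");c=cam("scene");t=cam("top")
print(p, w["T"].round(3).tolist())
for d in [-.06,-.04,-.03,-.02,-.01,0,.011]:
    q=p+R.apply((0,d,0)); print(d,q.round(3),((proj(c,q)-[230,110])*5.5).round(),(1.5*proj(w,q)).round(),(proj(t,q)*1.5).round())
crop(t,"t6",150,140,120,90,6)
print(((proj(t,p)-[150,140])*6).round())
E
```

```text
[0.49234211 0.25015649 0.06736614] [[0.378, 0.886, 0.269, 0.422], [0.926, -0.361, -0.11, 0.278], [-0.0, 0.291, -0.957, 0.233], [0.0, 0.0, 0.0, 1.0]]
-0.06 [0.492 0.25  0.127] [[385. 218.]] [[378. 432.]] [[298. 310.]]
-0.04 [0.492 0.25  0.107] [[382. 252.]] [[377. 395.]] [[300. 311.]]
-0.03 [0.492 0.25  0.097] [[380. 268.]] [[377. 381.]] [[300. 311.]]
-0.02 [0.492 0.25  0.087] [[379. 284.]] [[377. 368.]] [[301. 311.]]
-0.01 [0.492 0.25  0.077] [[377. 300.]] [[377. 356.]] [[302. 311.]]
0 [0.492 0.25  0.067] [[376. 316.]] [[377. 346.]] [[303. 311.]]
0.011 [0.492 0.25  0.056] [[374. 334.]] [[377. 336.]] [[304. 312.]]
[[312. 406.]]
```

View pics/t6.png

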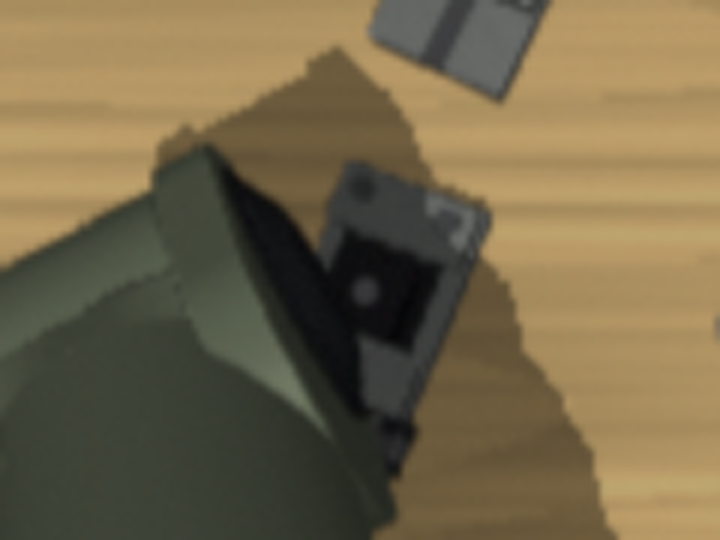

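Call:
{"name": "servo_tool", "arguments": {
  "plan": [
    {"dx":0,"dy":-0.01,"dz":-0.003,"ax":0,"ay":0,"az":0},
    {"dx":0,"dy":-0.01,"dz":-0.008,"ax":0,"ay":0,"az":0},
    {"dx":0,"dy":-0.01,"dz":-0.0125,"ax":0,"ay":0,"az":0},
    {"dx":0,"dy":-0.01,"dz":-0.0125,"ax":0,"ay":0,"az":0},
    {"dx":0,"dy":-0.01,"dz":-0.0125,"ax":0,"ay":0,"az":0}
  ],
  "jaw": 0.2
}}

```text
t: 4.58
ee_pos: [0.5047, 0.2448, 0.0773]
tool_rot: [-90.1, 0.0, 67.7]
contact_force: [-0.8, -0.3, -0.0]
gripper_width: 0.051
```

Call:
{"name": "servo_tool", "arguments": {
  "plan": [
    {"dx":0,"dy":0.012,"dz":0,"ax":0,"ay":0,"az":0},
    {"dx":0,"dy":0.024,"dz":0,"ax":0,"ay":0,"az":0},
    {"dx":0,"dy":0.034,"dz":0,"ax":0,"ay":0,"az":0},
    {"dx":0,"dy":0.036,"dz":0,"ax":0,"ay":0,"az":0}
  ]
}}

```text
t: 4.92
ee_pos: [0.5035, 0.2442, 0.0388]
tool_rot: [-90.0, 0.2, 67.8]
contact_force: [-0.3, 0.6, -0.1]
gripper_width: 0.0515
```

```bash
python3 - <<'E'
from h import *
to([])
c=cam("scene");crop(c,"s7",230,110,140,105,5.5)
E
```

```text
t 4.92 pos [0.5035 0.2442 0.0388] rpy [-89.98   0.18  67.76] F [-0.3  0.6 -0.1] w 0.0515 q [-35.  38.   5. 109.  -5.  34.  40.]
```

View pics/s7.png

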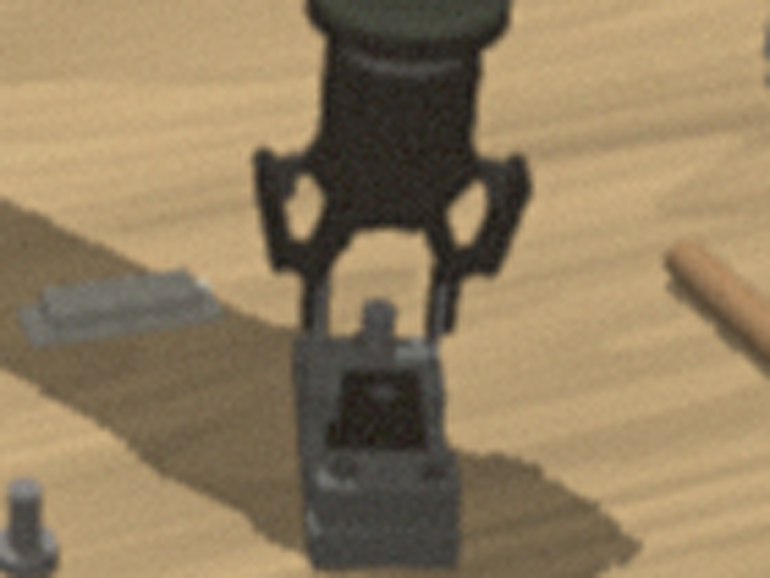

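Call:
{"name": "servo_tool", "arguments": {
  "plan": [
    {"dx":0,"dy":0,"dz":0,"ax":0,"ay":0,"az":0},
    {"dx":0,"dy":0,"dz":0,"ax":0,"ay":0,"az":0},
    {"dx":0,"dy":0,"dz":0,"ax":0,"ay":0,"az":0},
    {"dx":0,"dy":0,"dz":0,"ax":0,"ay":0,"az":0},
    {"dx":0,"dy":0,"dz":0,"ax":0,"ay":0,"az":0}
  ],
  "jaw": -1,
  "grip_force": 40
}}

```text
t: 5.38
ee_pos: [0.5039, 0.2445, 0.0396]
tool_rot: [-90.0, 0.1, 67.8]
contact_force: [-0.6, 1.2, 0.7]
gripper_width: 0.016
```

Call:
{"name": "servo_tool", "arguments": {
  "plan": [
    {"dx":0,"dy":0,"dz":0.004,"ax":0,"ay":0,"az":0},
    {"dx":0,"dy":0,"dz":0.01,"ax":0,"ay":0,"az":0},
    {"dx":0,"dy":0,"dz":0.016,"ax":0,"ay":0,"az":0}
  ]
}}

```text
t: 5.63
ee_pos: [0.4895, 0.2503, 0.0397]
tool_rot: [-90.1, 0.1, 67.7]
contact_force: [5.2, -1.7, -5.7]
gripper_width: 0.0165
```

Call:
{"name": "servo_tool", "arguments": {
  "plan": [
    {"dx":0,"dy":0,"dz":0.007,"ax":0,"ay":0,"az":0},
    {"dx":0,"dy":0,"dz":0.014,"ax":0,"ay":0,"az":0},
    {"dx":0,"dy":0,"dz":0.02,"ax":0,"ay":0,"az":0},
    {"dx":0,"dy":0,"dz":0.025,"ax":0,"ay":0,"az":0},
    {"dx":0,"dy":0,"dz":0.025,"ax":0,"ay":0,"az":0}
  ]
}}

```text
t: 6.05
ee_pos: [0.4652, 0.2599, 0.0397]
tool_rot: [-90.0, 0.2, 67.8]
contact_force: [-4.2, -1.1, -0.4]
gripper_width: 0.0161
```

```bash
python3 - <<'E'
from h import *
to([])
c=cam("scene");crop(c,"s8",230,110,140,105,5.5)
E
```

```text
t 6.05 pos [0.4652 0.2599 0.0397] rpy [-90.03   0.15  67.76] F [-4.2 -1.1 -0.4] w 0.0161 q [-39.  36.   5. 113.  -5.  31.  37.]
```

View pics/s8.png

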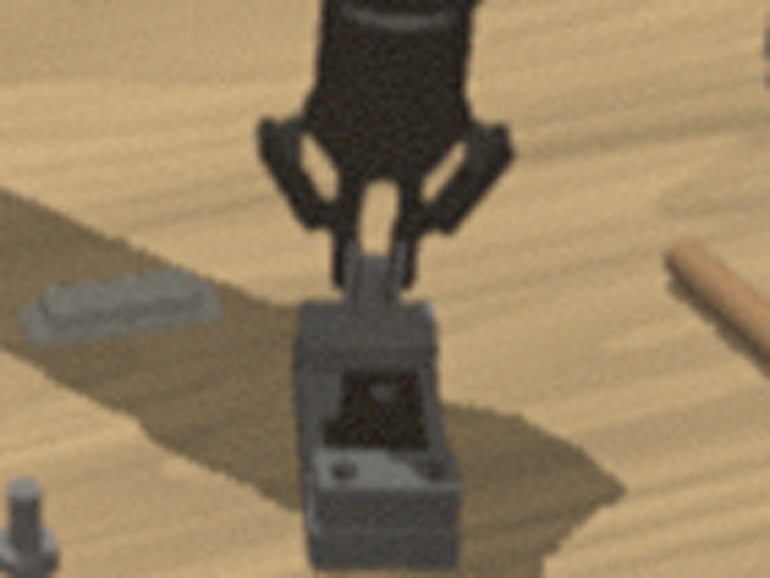

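Call:
{"name": "servo_tool", "arguments": {
  "plan": [
    {"dx":0,"dy":0,"dz":0,"ax":0,"ay":0,"az":0},
    {"dx":0,"dy":0,"dz":0,"ax":0,"ay":0,"az":0},
    {"dx":0,"dy":0,"dz":0,"ax":0,"ay":0,"az":0},
    {"dx":0,"dy":-0.03,"dz":0,"ax":0,"ay":0,"az":0},
    {"dx":0,"dy":-0.06,"dz":0,"ax":0,"ay":0,"az":0},
    {"dx":0,"dy":-0.08,"dz":-0.03,"ax":0,"ay":0,"az":0},
    {"dx":0,"dy":-0.08,"dz":-0.06,"ax":0,"ay":0,"az":0},
    {"dx":0,"dy":-0.08,"dz":-0.06,"ax":0,"ay":0,"az":0}
  ],
  "jaw": 1
}}

```text
t: 6.77
ee_pos: [0.5263, 0.2349, 0.1215]
tool_rot: [-90.3, 0.0, 67.5]
contact_force: [-0.2, -1.3, -1.2]
gripper_width: 0.0855
```

```bash
python3 - <<'E'
from h import *
to([(.5487,.2272,.1)])
c=cam("wrist");crop(c,"w9",0,0,512,384,1.5)
E
```

```text
t 6.77 pos [0.5263 0.2349 0.1215] rpy [-9.027e+01  1.000e-02  6.753e+01] F [-0.2 -1.3 -1.2] w 0.0855 q [-35.  32.   6. 104.  -5.  44.  42.]
(0.5487, 0.2272, 0.1) -> [ 0.0015  0.0216 -0.0236] None
```

View pics/w9.png

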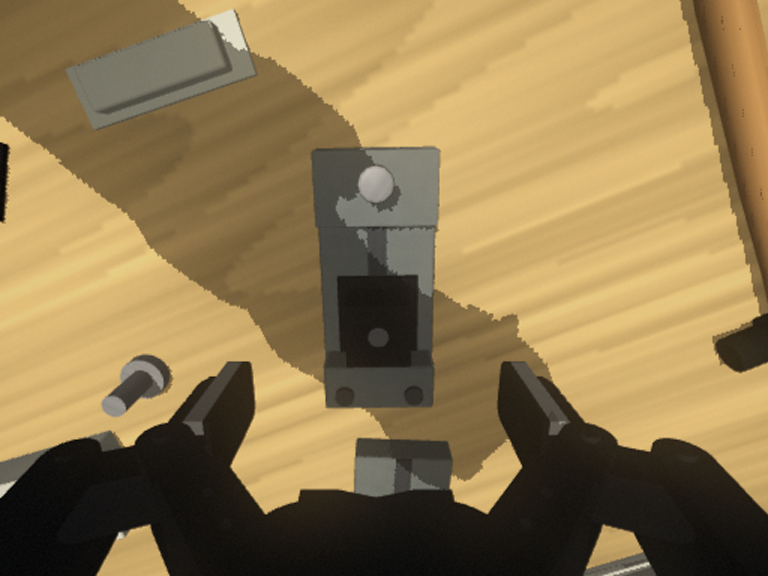

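```bash
python3 - <<'E'
from h import *
c=cam("wrist"); s=sense();R=rot(s)
f=ray(c,(378/1.5,338/1.5),.064);k=ray(c,(376/1.5,184/1.5),.084);print(f,k,np.linalg.norm((f-k)[:2]))
for d in (-.02,-.025,-.032,-.04):
  for z in (-.011,.011): print(d,z,(1.5*proj(c,s["ee_pos"]+R.apply([(-.0425,d,z),(.0425,d,z)]))).round().tolist())
to([(f[0],f[1],.1,67.7),(f[0],f[1],.012,67.7)])
E
```

```text
[0.54312864 0.22841843 0.064     ] [0.46215345 0.26060331 0.084     ] 0.08713695095415773
-0.02 -0.011 [[270.0, 388.0], [485.0, 387.0]]
-0.02 0.011 [[265.0, 336.0], [490.0, 336.0]]
-0.025 -0.011 [[266.0, 395.0], [489.0, 394.0]]
-0.025 0.011 [[262.0, 342.0], [493.0, 341.0]]
-0.032 -0.011 [[262.0, 405.0], [494.0, 404.0]]
-0.032 0.011 [[257.0, 350.0], [499.0, 349.0]]
-0.04 -0.011 [[256.0, 418.0], [500.0, 417.0]]
-0.04 0.011 [[250.0, 360.0], [505.0, 360.0]]
t 6.87 pos [0.5216 0.2366 0.1197] rpy [-90.02   0.15  67.66] F [-0.3  0.1 -0.4] w 0.0857 q [-35.  32.   6. 105.  -5.  44.  41.]
(np.float64(0.5431286394487957), np.float64(0.2284184297976732), 0.1, 67.7) -> [ 0.0006  0.0197 -0.023 ] [ 0.02 -0.04 -0.15]
(np.float64(0.5431286394487957), np.float64(0.2284184297976732), 0.012, 67.7) -> [ 0.0008  0.1077 -0.023 ] [ 0.02 -0.04 -0.15]
```

```bash
python3 - <<'E'
from h import *
c=cam("scene")
R=Ro.from_euler("xyz",[-90,.1,67.76],degrees=True)
for p,w in (((.5035,.2442,.0388),.0257+.005),((.4652,.2599,.0397),.012)):
  for d in (-.035,-.03,-.025,-.02,-.015):
    print(d,((proj(c,np.array(p)+R.apply([(-w,d,0),(w,d,0)]))-[230,110])*5.5).round().tolist())
to([(.548,.227,.08,67.7),(.548,.227,.012,67.7)])
E
```

```text
-0.035 [[315.0, 319.0], [436.0, 322.0]]
-0.03 [[315.0, 327.0], [435.0, 330.0]]
-0.025 [[314.0, 335.0], [434.0, 338.0]]
-0.02 [[313.0, 343.0], [434.0, 346.0]]
-0.015 [[313.0, 351.0], [433.0, 354.0]]
-0.035 [[348.0, 272.0], [394.0, 273.0]]
-0.03 [[347.0, 280.0], [393.0, 281.0]]
-0.025 [[347.0, 288.0], [393.0, 289.0]]
-0.02 [[346.0, 296.0], [392.0, 297.0]]
-0.015 [[345.0, 303.0], [391.0, 305.0]]
t 6.92 pos [0.5206 0.2373 0.1194] rpy [-89.97   0.17  67.73] F [-1.2  0.6 -0.4] w 0.0854 q [-35.  32.   6. 105.  -5.  44.  41.]
(0.548, 0.227, 0.08, 67.7) -> [ 0.001   0.0394 -0.0292] [-0.03  0.03 -0.17]
(0.548, 0.227, 0.012, 67.7) -> [ 0.0012  0.1074 -0.0293] [-0.03  0.03 -0.17]
```

Call:
{"name": "servo_tool", "arguments": {
  "plan": [
    {"dx":0.001,"dy":0.0,"dz":-0.02,"ax":0,"ay":0,"az":0},
    {"dx":0.001,"dy":0.02,"dz":-0.028,"ax":0,"ay":0,"az":0},
    {"dx":0.001,"dy":0.05,"dz":-0.029,"ax":0,"ay":0,"az":0},
    {"dx":0.001,"dy":0.075,"dz":-0.029,"ax":0,"ay":0,"az":0},
    {"dx":0.001,"dy":0.09,"dz":-0.029,"ax":0,"ay":0,"az":0},
    {"dx":0.001,"dy":0.09,"dz":-0.029,"ax":0,"ay":0,"az":0},
    {"dx":0.001,"dy":0.09,"dz":-0.029,"ax":0,"ay":0,"az":0}
  ]
}}

```text
t: 7.5
ee_pos: [0.5467, 0.2273, 0.029]
tool_rot: [-89.9, 0.2, 67.8]
contact_force: [-0.5, 0.2, 0.9]
gripper_width: 0.0851
```

```bash
python3 - <<'E'
from h import *
to([(.548,.227,.012,67.7)])
c=cam("scene");crop(c,"s10",230,110,140,105,5.5)
c=cam("wrist");crop(c,"w10",0,0,512,384,1.5)
E
```

```text
t 7.5 pos [0.5467 0.2273 0.029 ] rpy [-89.9    0.24  67.78] F [-0.5  0.2  0.9] w 0.0851 q [-32.  41.   5. 104.  -6.  36.  44.]
(0.548, 0.227, 0.012, 67.7) -> [ 0.0003  0.017  -0.0013] [-0.1   0.08 -0.24]
```

View pics/s10.png

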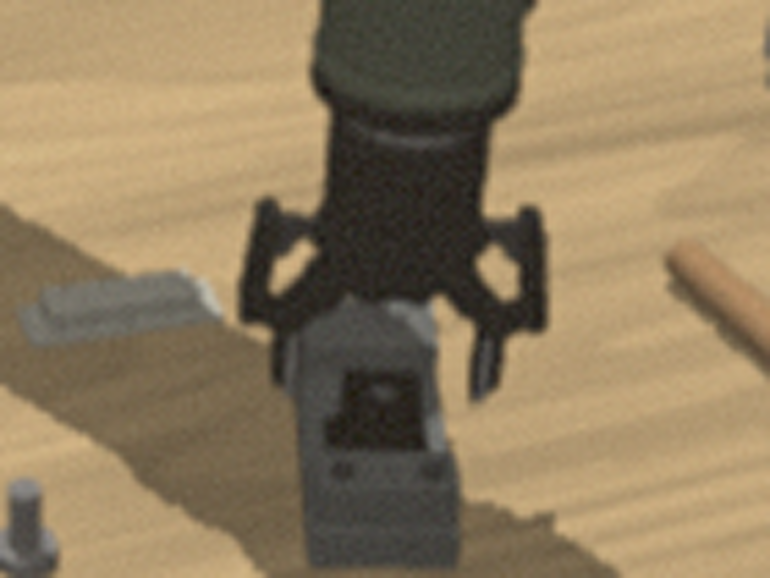

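View pics/w10.png

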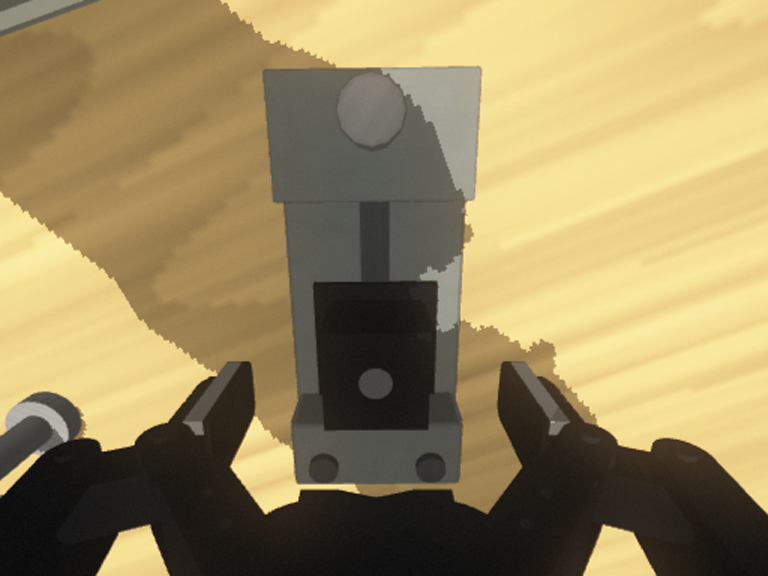

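```bash
python3 - <<'E'
from h import *
c=cam("scene");w=cam("wrist");s=sense();R=rot(s);p=s["ee_pos"]
for d in (-.045,-.04,-.035,-.03):
    P=p+R.apply([(-.045,d,0),(0,d,0),(.045,d,0)]); print(d,P[1],((proj(c,P)-[230,110])*5.5).round().tolist())
print(((proj(c,[(.548,.227,.064),(.466,.26,.084)])-[230,110])*5.5).round().tolist())
f=ray(w,(375.5/1.5,383/1.5),.064);print(f)
t=cam("top");crop(t,"t10",150,140,120,90,6)
to([(f[0],f[1],.012,67.7)])
E
```

```text
-0.045 [0.54817265 0.22753465 0.07567008] [[293.0, 372.0], [385.0, 374.0], [476.0, 376.0]]
-0.04 [0.54817242 0.22752577 0.07067009] [[293.0, 380.0], [384.0, 382.0], [475.0, 384.0]]
-0.035 [0.5481722  0.22751689 0.0656701 ] [[292.0, 388.0], [383.0, 390.0], [474.0, 392.0]]
-0.03 [0.54817198 0.22750801 0.06067011] [[292.0, 396.0], [382.0, 398.0], [473.0, 400.0]]
[[382.0, 393.0], [373.0, 258.0]]
[0.54700068 0.22729916 0.064     ]
t 7.75 pos [0.5482 0.2274 0.0306] rpy [-90.03   0.1   67.74] F [-0.2 -0.1  0.6] w 0.0855 q [-32.  41.   5. 104.  -6.  36.  44.]
(np.float64(0.5470006753414361), np.float64(0.2272991619210937), 0.012, 67.7) -> [-0.0005  0.0186  0.0011] [ 0.03  0.04 -0.1 ]
```

View pics/t10.png

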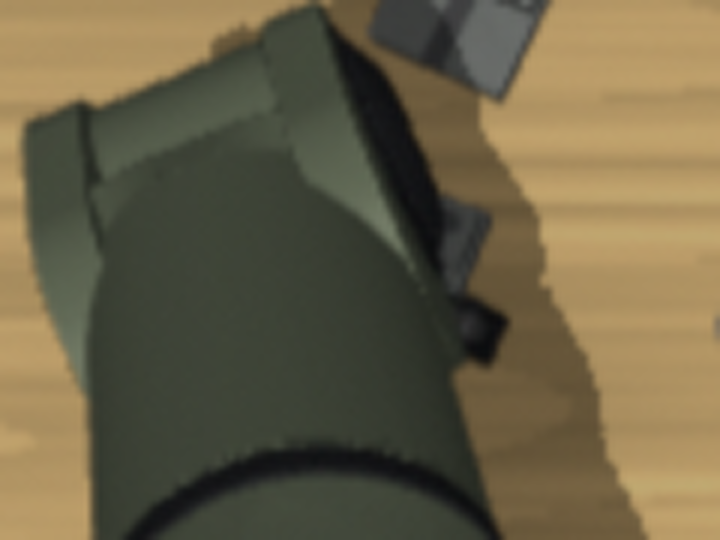

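Call:
{"name": "servo_tool", "arguments": {
  "plan": [
    {"dx":0,"dy":0.012,"dz":0,"ax":0,"ay":0,"az":0},
    {"dx":0,"dy":0.022,"dz":0,"ax":0,"ay":0,"az":0},
    {"dx":0,"dy":0.022,"dz":0,"ax":0,"ay":0,"az":0},
    {"dx":0,"dy":0.022,"dz":0,"ax":0,"ay":0,"az":0}
  ]
}}

```text
t: 8.08
ee_pos: [0.5476, 0.227, 0.0076]
tool_rot: [-90.0, 0.2, 67.7]
contact_force: [0.9, 0.0, 0.0]
gripper_width: 0.0851
```

Call:
{"name": "servo_tool", "arguments": {
  "plan": [
    {"dx":0,"dy":0,"dz":0,"ax":0,"ay":0,"az":0},
    {"dx":0,"dy":0,"dz":0,"ax":0,"ay":0,"az":0},
    {"dx":0,"dy":0,"dz":0,"ax":0,"ay":0,"az":0},
    {"dx":0,"dy":0,"dz":0,"ax":0,"ay":0,"az":0},
    {"dx":0,"dy":0,"dz":0,"ax":0,"ay":0,"az":0},
    {"dx":0,"dy":0,"dz":0,"ax":0,"ay":0,"az":0}
  ],
  "jaw": -1,
  "grip_force": 80
}}

```text
t: 8.58
ee_pos: [0.5479, 0.2272, 0.0081]
tool_rot: [-90.0, 0.1, 67.7]
contact_force: [-1.3, -0.0, 6.0]
gripper_width: 0.0373
```

```bash
python3 - <<'E'
from h import *
to([])
c=cam("scene");crop(c,"s11",230,110,140,105,5.5)
c=cam("wrist");crop(c,"w11",0,0,512,384,1.5)
E
```

```text
t 8.58 pos [0.5479 0.2272 0.0081] rpy [-90.     0.14  67.74] F [-1.3 -0.   6. ] w 0.0373 q [-32.  43.   5. 104.  -6.  33.  44.]
```

View pics/s11.png

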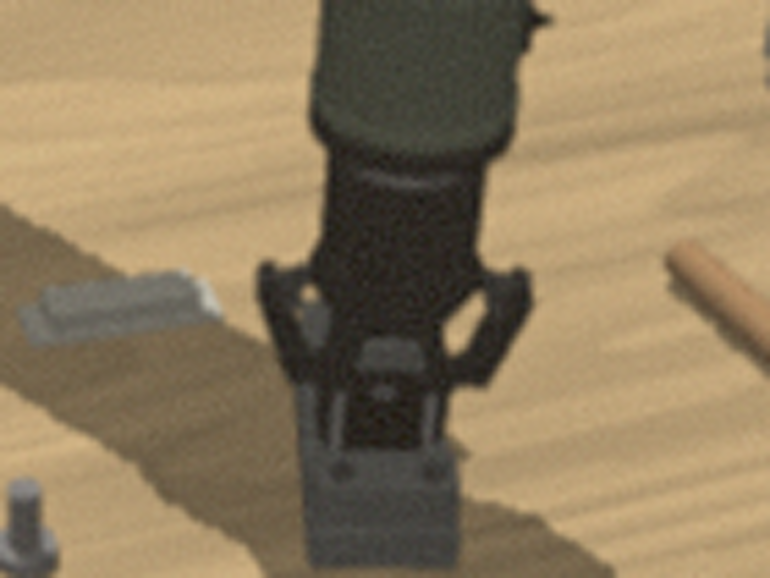

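View pics/w11.png

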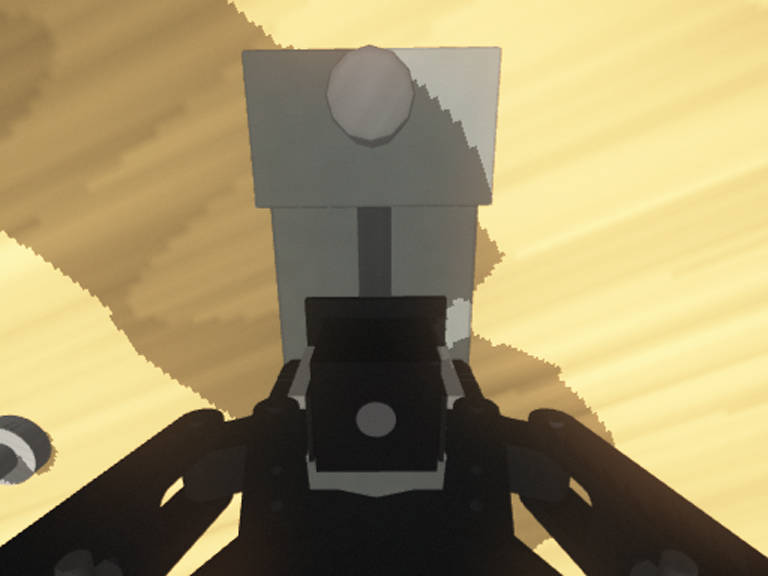

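Call:
{"name": "servo_tool", "arguments": {
  "plan": [
    {"dx":0,"dy":-0.01,"dz":0,"ax":0,"ay":0,"az":0},
    {"dx":0,"dy":-0.03,"dz":0,"ax":0,"ay":0,"az":0},
    {"dx":0,"dy":-0.06,"dz":0,"ax":0,"ay":0,"az":0},
    {"dx":0,"dy":-0.09,"dz":0,"ax":0,"ay":0,"az":0},
    {"dx":0,"dy":-0.11,"dz":0,"ax":0,"ay":0,"az":0},
    {"dx":0,"dy":-0.12,"dz":0,"ax":0,"ay":0,"az":0}
  ],
  "grip_force": 100
}}

```text
t: 9.18
ee_pos: [0.549, 0.2278, 0.1316]
tool_rot: [-90.1, -0.0, 67.7]
contact_force: [0.1, 0.3, -0.0]
gripper_width: 0.0368
```

```bash
python3 - <<'E'
from h import *
to([(.577,-.15,.13,80),(.577,-.297,.13,85.3)])
c=cam("wrist");crop(c,"w12",0,0,512,384,1.5)
c=cam("scene");crop(c,"s12",60,80,310,200,2.5)
E
```

```text
t 9.18 pos [0.549  0.2278 0.1316] rpy [-9.013e+01 -3.000e-02  6.772e+01] F [ 0.1  0.3 -0. ] w 0.0368 q [-33.  32.   7. 101.  -5.  47.  44.]
(0.577, -0.15, 0.13, 80) -> [-0.339   0.0019 -0.1691] [ 1.400e-01 -1.228e+01  1.000e-02]
(0.577, -0.297, 0.13, 85.3) -> [-0.475   0.0019 -0.2249] [ 1.400e-01 -1.758e+01  1.000e-02]
```

View pics/w12.png

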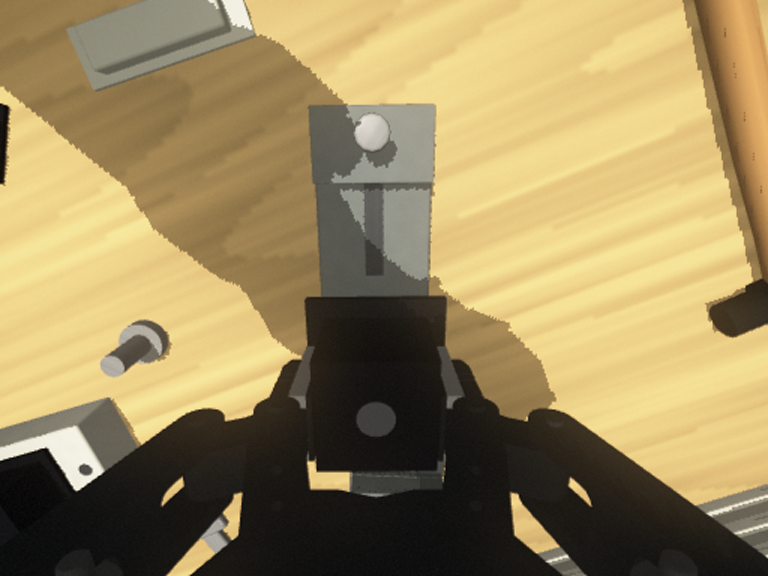

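View pics/s12.png

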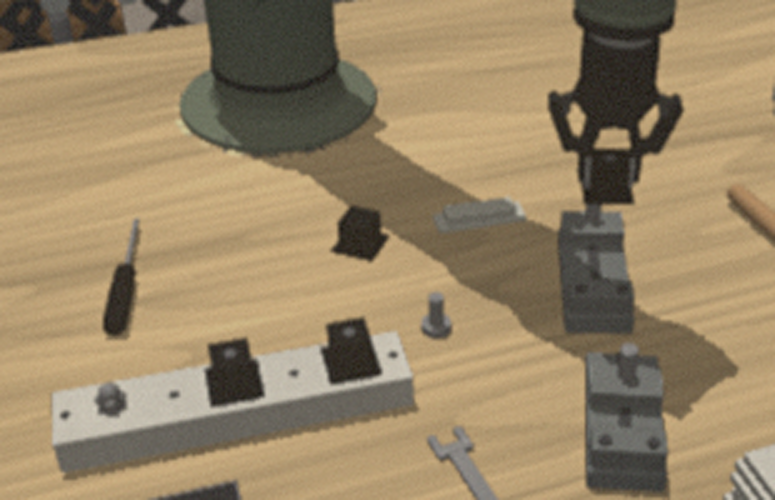

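Call:
{"name": "servo_tool", "arguments": {
  "plan": [
    {"dx":-0.03,"dy":0,"dz":-0.014,"ax":0,"ay":-1,"az":0},
    {"dx":-0.065,"dy":0,"dz":-0.031,"ax":0,"ay":-2.5,"az":0},
    {"dx":-0.1,"dy":0,"dz":-0.047,"ax":0,"ay":-4,"az":0},
    {"dx":-0.136,"dy":0,"dz":-0.064,"ax":0,"ay":-5.5,"az":0},
    {"dx":-0.172,"dy":0,"dz":-0.081,"ax":0,"ay":-7,"az":0},
    {"dx":-0.208,"dy":0,"dz":-0.098,"ax":0,"ay":-8.5,"az":0},
    {"dx":-0.244,"dy":0,"dz":-0.115,"ax":0,"ay":-10,"az":0},
    {"dx":-0.28,"dy":0,"dz":-0.132,"ax":0,"ay":-11.5,"az":0}
  ]
}}

```text
t: 9.95
ee_pos: [0.5638, -0.0831, 0.129]
tool_rot: [-90.0, 0.0, 79.3]
contact_force: [0.1, 0.3, -0.5]
gripper_width: 0.0366
```

```bash
python3 - <<'E'
from h import *
to([(.577,-.27,.13,85.3)])
E
```

```text
t 9.95 pos [ 0.5638 -0.0831  0.129 ] rpy [-8.999e+01  3.000e-02  7.932e+01] F [ 0.1  0.3 -0.5] w 0.0366 q [ -0.  31.   4. 105.  -3.  45.  84.]
(0.577, -0.27, 0.13, 85.3) -> [-0.1812 -0.0009 -0.0476] [-0.01 -5.98 -0.03]
```

Call:
{"name": "servo_tool", "arguments": {
  "plan": [
    {"dx":-0.035,"dy":0,"dz":-0.018,"ax":0,"ay":-1.5,"az":0},
    {"dx":-0.07,"dy":0,"dz":-0.037,"ax":0,"ay":-3,"az":0},
    {"dx":-0.105,"dy":0,"dz":-0.056,"ax":0,"ay":-4.5,"az":0},
    {"dx":-0.14,"dy":0,"dz":-0.075,"ax":0,"ay":-6,"az":0},
    {"dx":-0.17,"dy":0,"dz":-0.095,"ax":0,"ay":-6,"az":0},
    {"dx":-0.195,"dy":0,"dz":-0.12,"ax":0,"ay":-6,"az":0},
    {"dx":-0.195,"dy":0,"dz":-0.12,"ax":0,"ay":-6,"az":0},
    {"dx":-0.195,"dy":0,"dz":-0.12,"ax":0,"ay":-6,"az":0}
  ]
}}

```text
t: 10.62
ee_pos: [0.6448, -0.2985, 0.1266]
tool_rot: [-89.8, 0.0, 85.2]
contact_force: [-0.1, 1.0, -0.8]
gripper_width: 0.0368
```

Call:
{"name": "servo_tool", "arguments": {
  "plan": [
    {"dx":0,"dy":0,"dz":0,"ax":0,"ay":0,"az":0},
    {"dx":0,"dy":0,"dz":0,"ax":0,"ay":0,"az":0},
    {"dx":0,"dy":0,"dz":0,"ax":0,"ay":0,"az":0}
  ]
}}

```text
t: 10.87
ee_pos: [0.6445, -0.2974, 0.1261]
tool_rot: [-89.8, -0.0, 85.3]
contact_force: [-0.5, -0.3, -0.1]
gripper_width: 0.0372
```

```bash
python3 - <<'E'
from h import *
to([(.577,-.297,.13,85.3)])
c=cam("wrist");crop(c,"w13",0,0,512,384,1.5)
np.save("w13.npy",c["T"]); print(c["f"],c["cx"],c["cy"])
print(1.5*proj(c,[(.577,-.297,.066),(.577,-.297,.04)]))
E
```

```text
t 10.87 pos [ 0.6445 -0.2974  0.1261] rpy [-8.979e+01 -2.000e-02  8.525e+01] F [-0.5 -0.3 -0.1] w 0.0372 q [ 18.  43.   3.  81.  -2.  56. 107.]
(0.577, -0.297, 0.13, 85.3) -> [-0.0052 -0.0036  0.0673] [-0.21 -0.05  0.02]
278.61220163684294 250.35643780686394 192.32726072918706
[[365.46640592 180.11426025]
 [366.44711453 178.44190351]]
```

View pics/w13.png

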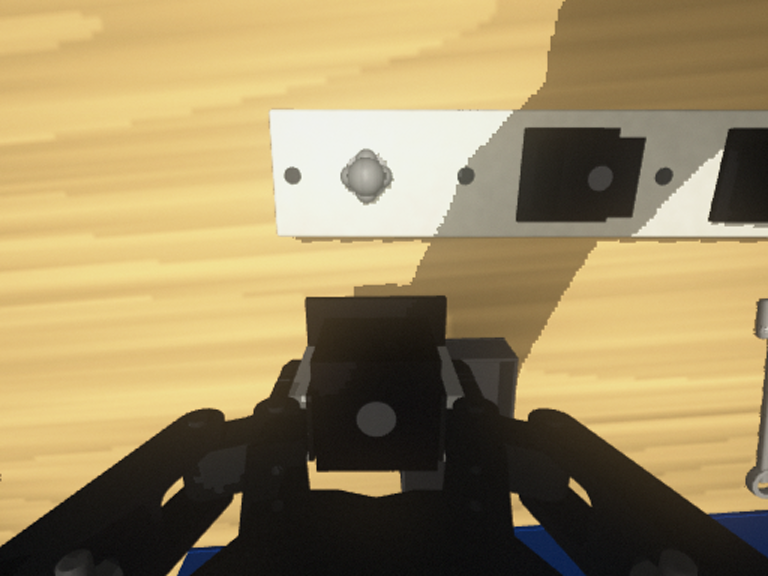

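```bash
python3 - <<'E'
from h import *
c=cam("wrist");s=sense();p=s["ee_pos"];print(p)
P=lambda a,b,z:ray(c,(a/1.5,b/1.5),z)
a,b=P(270,110,.04),P(766,110,.04); e,f=P(278,236,.04),P(766,239.5,.04)
print(np.degrees(np.arctan2(*(a-b)[1::-1]))+90,np.degrees(np.arctan2(*(e-f)[1::-1]))+90)
print("width",np.linalg.norm(a-e),a,e)
h1,h2,h3=P(293,176,.04),P(466,176,.04),P(664,176,.04);print("holes",h1,h2,h3,np.linalg.norm(h2-h3),np.degrees(np.arctan2(*(h1-h3)[1::-1]))+90)
st=P(366,175,.067);print("stud",st)
ft=P(376,419,p[2]+.056);print("foot",ft,"off",ft-p)
to([(st[0],st[1],.13,85.3)])
E
```

```text
[ 0.64482954 -0.29771438  0.12669831]
-4.763846613505677 -5.191560338386736
width 0.0708309640912215 [ 0.53591462 -0.34755259  0.04      ] [ 0.60647769 -0.3537072   0.04      ]
holes [ 0.57231969 -0.3397178   0.04      ] [ 0.58071355 -0.23914575  0.04      ] [ 0.59032759 -0.1239539   0.04      ] 0.11559235564716004 -4.770912688292938
stud [ 0.57466274 -0.29661174  0.067     ]
foot [ 0.64306653 -0.29729856  0.18269831] off [-0.001763    0.00041582  0.056     ]
t 10.97 pos [ 0.6448 -0.2977  0.1267] rpy [-89.84   0.    85.24] F [ 0.2  0.4 -0.6] w 0.0367 q [ 18.  43.   3.  81.  -2.  56. 107.]
(np.float64(0.5746627411472544), np.float64(-0.29661173920147105), 0.13, 85.3) -> [-0.0047 -0.0031  0.07  ] [-0.16 -0.06 -0.  ]
```

Call:
{"name": "servo_tool", "arguments": {
  "plan": [
    {"dx":-0.003,"dy":0,"dz":0.035,"ax":-0.15,"ay":0,"az":0},
    {"dx":-0.005,"dy":0,"dz":0.066,"ax":-0.15,"ay":0,"az":0},
    {"dx":-0.005,"dy":0.01,"dz":0.068,"ax":-0.15,"ay":0,"az":0},
    {"dx":-0.005,"dy":0.035,"dz":0.068,"ax":-0.15,"ay":0,"az":0},
    {"dx":-0.005,"dy":0.055,"dz":0.068,"ax":-0.15,"ay":0,"az":0},
    {"dx":-0.005,"dy":0.055,"dz":0.068,"ax":-0.15,"ay":0,"az":0},
    {"dx":-0.005,"dy":0.055,"dz":0.068,"ax":-0.15,"ay":0,"az":0}
  ]
}}

```text
t: 11.55
ee_pos: [0.5763, -0.2966, 0.0718]
tool_rot: [-89.9, -0.0, 85.3]
contact_force: [0.6, -0.5, 1.0]
gripper_width: 0.0368
```

```bash
python3 - <<'E'
from h import *
to([(.5768,-.2969,.065,85.2)])
c=cam("scene");crop(c,"s14",60,160,140,105,5.5)
c=cam("wrist");crop(c,"w14",0,0,512,384,1.5)
E
```

```text
t 11.55 pos [ 0.5763 -0.2966  0.0718] rpy [-8.993e+01 -3.000e-02  8.527e+01] F [ 0.6 -0.5  1. ] w 0.0368 q [ 20.  41.   2.  94.  -2.  45. 109.]
(0.5768, -0.2969, 0.065, 85.2) -> [-0.0003  0.0068 -0.0006] [-0.07  0.07  0.03]
```

View pics/s14.png

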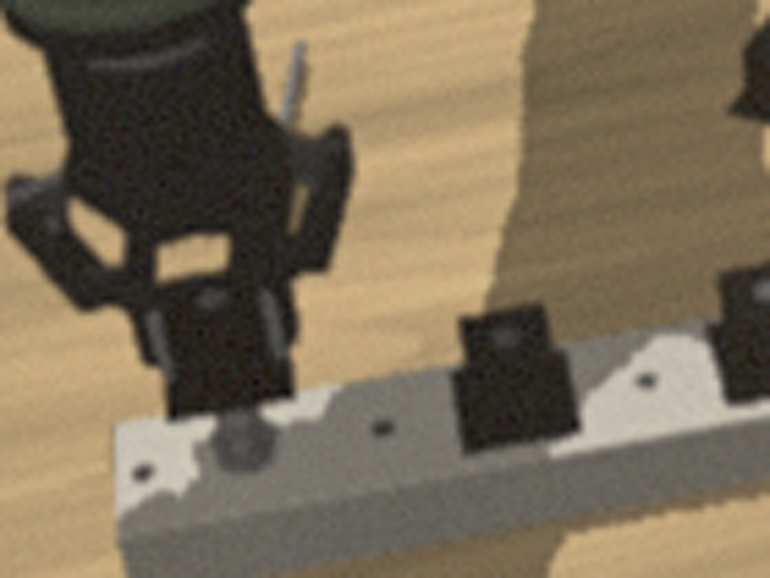

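View pics/w14.png

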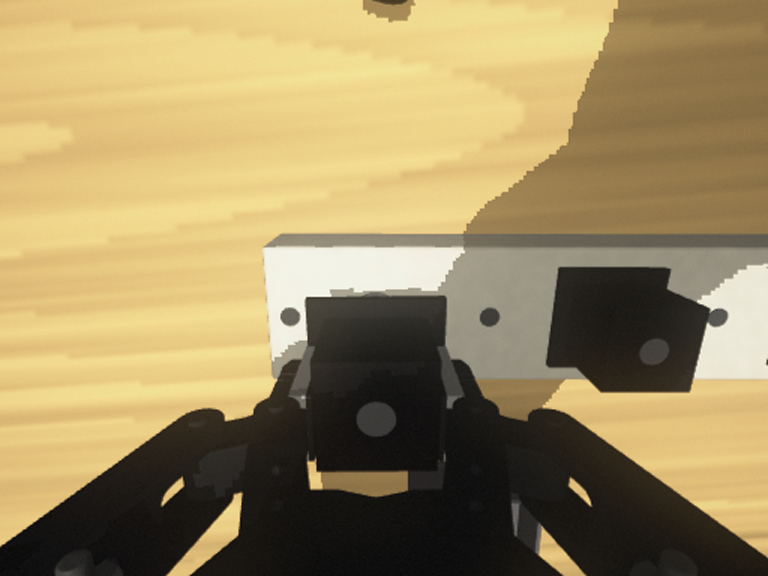

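```bash
python3 - <<'E'
from h import *
c=cam("scene");p=sense()["ee_pos"];print(p)
for z in (.04,.066,p[2]+.016,p[2]+.056): print(z,((proj(c,(.576,-.2965,z))-[60,160])*5.5).round(),((proj(c,(p[0],p[1],z))-[60,160])*5.5).round())
w=cam("wrist");ft=ray(w,(376/1.5,419/1.5),p[2]+.056);print("foot",ft)
h1,h2=ray(w,(290/1.5,317/1.5),.04),ray(w,(489/1.5,317/1.5),.04);print(h1,h2)
E
```

```text
[ 0.57731805 -0.29726085  0.07335401]
0.04 [[248. 450.]] [[247. 453.]]
0.066 [[237. 407.]] [[236. 409.]]
0.08935401103995738 [[227. 366.]] [[226. 369.]]
0.1293540110399574 [[210. 294.]] [[208. 297.]]
foot [ 0.57552935 -0.29697909  0.12935401]
[ 0.57293059 -0.34049536  0.04      ] [ 0.58133464 -0.23975782  0.04      ]
```

Call:
{"name": "servo_tool", "arguments": {
  "plan": [
    {"dx":0,"dy":0.01,"dz":0,"ax":-0.05,"ay":0,"az":0},
    {"dx":0,"dy":0.018,"dz":0,"ax":-0.05,"ay":0,"az":0},
    {"dx":0,"dy":0.025,"dz":0,"ax":-0.05,"ay":0,"az":0},
    {"dx":0,"dy":0.028,"dz":0,"ax":-0.05,"ay":0,"az":0}
  ]
}}

```text
t: 12.08
ee_pos: [0.5767, -0.297, 0.0437]
tool_rot: [-90.1, 0.0, 85.3]
contact_force: [-0.7, 0.8, -0.3]
gripper_width: 0.0372
```

```bash
python3 - <<'E'
from h import *
to([(.577,-.297,.024,85.2)]);print(sense()["torque"])
c=cam("scene");crop(c,"s15",60,160,140,105,5.5)
E
```

```text
t 12.08 pos [ 0.5767 -0.297   0.0437] rpy [-90.05   0.    85.25] F [-0.7  0.8 -0.3] w 0.0372 q [ 21.  43.   2.  95.  -2.  42. 109.]
(0.577, -0.297, 0.024, 85.2) -> [ 0.      0.0197 -0.0003] [ 0.05  0.05 -0.  ]
[-0.00110441 -0.01520558 -0.00393694]
```

View pics/s15.png

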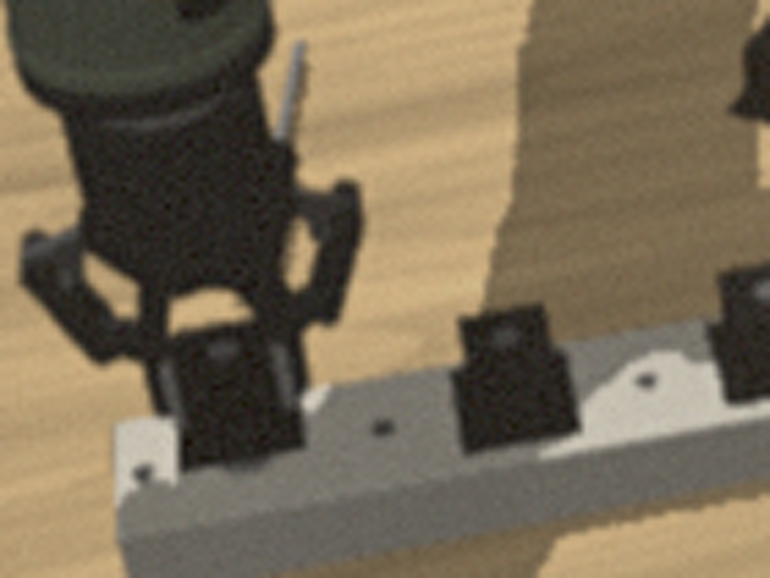

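Call:
{"name": "servo_tool", "arguments": {
  "plan": [
    {"dx":0,"dy":0.003,"dz":0,"ax":0.05,"ay":0,"az":0},
    {"dx":0,"dy":0.006,"dz":0,"ax":0.05,"ay":0,"az":0},
    {"dx":0,"dy":0.008,"dz":0,"ax":0.05,"ay":0,"az":0}
  ]
}}

```text
t: 12.38
ee_pos: [0.5775, -0.2974, 0.0361]
tool_rot: [-90.1, 0.0, 85.2]
contact_force: [-0.2, -0.0, 8.8]
gripper_width: 0.0369
```

Call:
{"name": "servo_tool", "arguments": {
  "plan": [
    {"dx":0,"dy":0.003,"dz":0,"ax":0,"ay":0,"az":0},
    {"dx":0,"dy":0.006,"dz":0,"ax":0,"ay":0,"az":0}
  ]
}}

```text
t: 12.55
ee_pos: [0.5779, -0.2977, 0.0304]
tool_rot: [-90.1, 0.1, 85.2]
contact_force: [-2.0, 0.2, 0.5]
gripper_width: 0.0369
```

Call:
{"name": "servo_tool", "arguments": {
  "plan": [
    {"dx":0,"dy":0.003,"dz":0,"ax":0,"ay":0,"az":0},
    {"dx":0,"dy":0.005,"dz":0,"ax":0,"ay":0,"az":0},
    {"dx":0,"dy":0.006,"dz":0,"ax":0,"ay":0,"az":0}
  ]
}}

```text
t: 12.8
ee_pos: [0.5778, -0.2976, 0.0242]
tool_rot: [-90.1, 0.1, 85.2]
contact_force: [-8.1, 4.3, 20.7]
gripper_width: 0.0369
```

Call:
{"name": "servo_tool", "arguments": {
  "plan": [
    {"dx":0,"dy":0.002,"dz":0,"ax":0,"ay":0,"az":0},
    {"dx":0,"dy":0.003,"dz":0,"ax":0,"ay":0,"az":0}
  ]
}}

```text
t: 12.97
ee_pos: [0.5778, -0.2976, 0.0241]
tool_rot: [-90.1, 0.0, 85.2]
contact_force: [-23.5, 15.3, 69.4]
gripper_width: 0.0369
```

Call:
{"name": "servo_tool", "arguments": {
  "plan": [
    {"dx":0.0,"dy":0.0015,"dz":0,"ax":0,"ay":0,"az":0},
    {"dx":0.0,"dy":0.0015,"dz":0,"ax":0,"ay":0,"az":0},
    {"dx":0.0,"dy":0.0015,"dz":0,"ax":0,"ay":0,"az":0},
    {"dx":0.0,"dy":0.0015,"dz":0,"ax":0,"ay":0,"az":0}
  ]
}}

```text
t: 13.3
ee_pos: [0.5782, -0.2978, 0.0242]
tool_rot: [-90.2, 0.1, 85.2]
contact_force: [-8.2, 3.5, 26.9]
gripper_width: 0.0368
```

```bash
python3 - <<'E'
from h import *
to([]);print(sense()["torque"])
c=cam("scene");crop(c,"s16",60,160,140,105,5.5)
c=cam("wrist");crop(c,"w16",0,0,512,384,1.5)
c=cam("top");crop(c,"t16",160,100,280,160,2.8)
to([])
E
```

```text
t 13.3 pos [ 0.5782 -0.2978  0.0242] rpy [-9.019e+01  6.000e-02  8.524e+01] F [-8.2  3.5 26.9] w 0.0368 q [ 21.  45.   2.  95.  -2.  40. 109.]
[0.77463206 1.98151994 0.00713456]
t 13.45 pos [ 0.5782 -0.2978  0.0242] rpy [-9.019e+01  6.000e-02  8.523e+01] F [-7.4  4.9 26.6] w 0.0367 q [ 21.  45.   2.  95.  -2.  40. 109.]
```

View pics/s16.png

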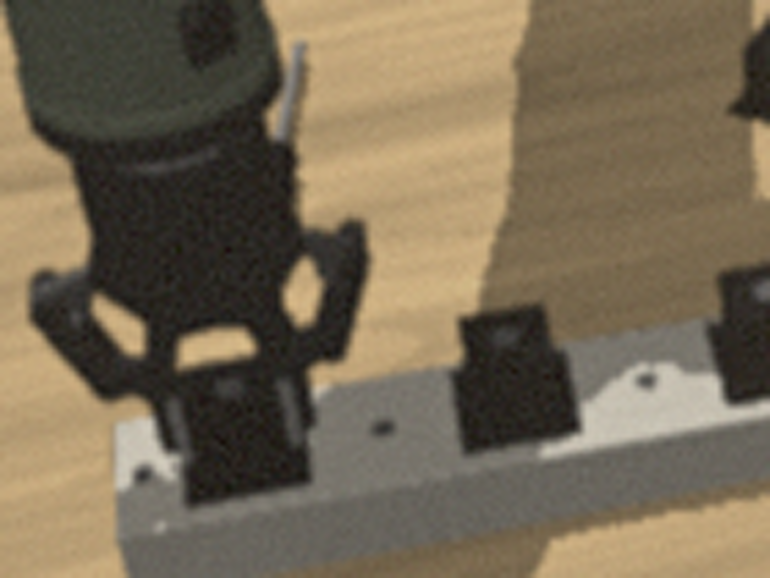

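View pics/w16.png

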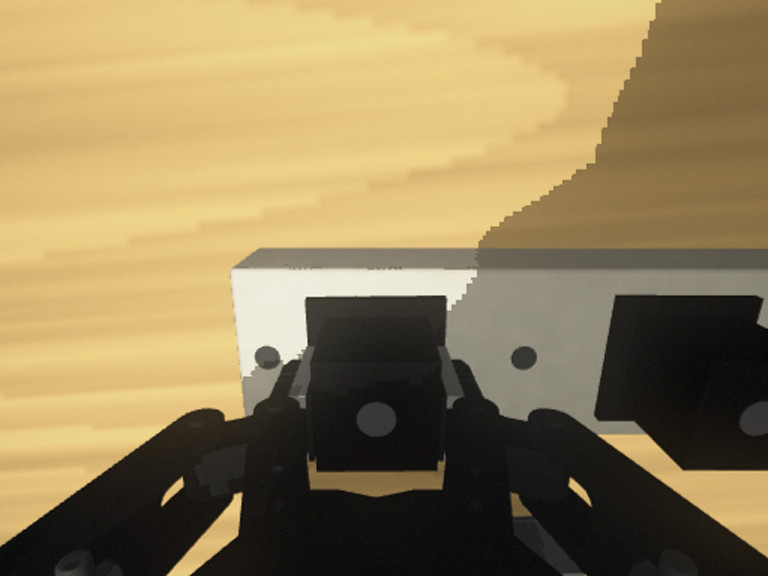

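View pics/t16.png

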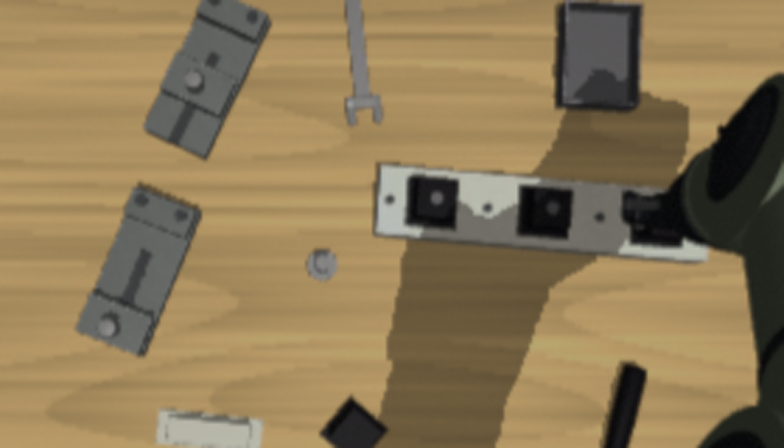

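```bash
python3 - <<'E'
from h import *
from bench import order
to([]);print(order.job_done());to([])
E
```

```text
t 13.45 pos [ 0.5782 -0.2978  0.0242] rpy [-9.019e+01  6.000e-02  8.523e+01] F [-7.4  4.9 26.6] w 0.0367 q [ 21.  45.   2.  95.  -2.  40. 109.]
the job is handed in; nothing more can be done
None
the job is handed in; nothing more can be done
```

I handed the job in at 13.45 s. The foot is on the bare stud of the rail, still gripped and still being pushed down. No verdict was reported.

**What was done:** I drew the jaw of the vise nearest the robot back about 40 mm by its pin. Then I lifted the foot out and pressed it onto the stud, square with the rail at a yaw of about -4.8°.

**Last checks:**
- **Click:** the push rose to 8.8 N at the balls and dropped to 0.5 N. The foot then came to a hard stop at TCP z = 0.0242, against the 0.024 expected for home.
- **Seating:** in the wrist picture its flange edge lines up with the fitted neighbour's.
- **Hold:** it is pushed down with about 27 N at a commanded 100 N grip, finger opening 36.7 mm.
- **Other things:** the bolt, wrench, tray, pull, blank and look-alike vise, as far as the last top view shows them, look unmoved. The mallet was outside that view, and only part of the screwdriver was in it.

**What disagreed or went wrong:**
- **Fingertips:** by the pictures they stood about 20–40 mm behind the TCP, depending on how far open they were. The text says 11 mm ahead. My first grasp of the pin closed on air above it; I then went by the pictures.
- **Force peak:** it briefly reached 69 N down with about 28 N sideways at the bottom, before I eased it. This is under the 120 N wrist limit. The push went through the foot in the fingers, so I don't think it counts against the 40 N body limit.
- **Left at the end:** about 9 N of side force and 0.2° of tilt remain.

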